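# Put two boards in stick under a weight

## Task

Put the two 18 mm thick boards up to dry on the base board with the hole. First lay the two matching square sticks across the base board, each between its own pair of pencil lines and with its ends flush with the base board's long edges; then rest the boards on both sticks, the long one on the side of the hole and the short one on the other side, each centred lengthwise and with its outer edge straight above the base board's long edge; last stand the block plane, sole down, in the middle on top, lying parallel to the sticks so that it bridges the two boards and weighs both down. Leave the tape roll, the small block and the thin strip where they lie.

Things in the scene. Friction and masses are not known exactly. Their poses are not given: they have to be found in the camera images.
- base_board: pale rectangular board fixed flat on the table, 170 (its x) by 140 (its y) by 12 mm thick, turned any way round. Origin: centre of its underside. Its long (170 mm) edges run along its x, at y = +70 and y = -70 mm. A round hole of 24 mm goes through it at x = 0, y = +50 mm: the +y half is the side of the hole. Two pairs of dark pencil lines run across it along y, the lines of a pair 28 mm apart; the pairs are centred on x = -45 and x = +45 mm.
- stick_a: one of two alike square wooden sticks, 22 (x) by 140 (y) by 22 mm high. Origin: centre of its underside, z up. Pick it across its 22 mm. Either stick may go to either pair of lines.
- stick_b: the other of the two square sticks, the same in size and axes.
- long_board: the longer flat piece of board, 40 (x) by 160 (y) by 18 mm thick, lying flat. Origin: centre of its underside. Pick it across its 40 mm.
- short_board: the shorter flat piece of board, 40 (x) by 120 (y) by 18 mm thick, lying flat. Origin: centre of its underside. Pick it across its 40 mm.
- plane: metal block plane standing on its sole, with a round wooden knob; 150 (x, its length) by 42 (y) by 51 mm high, 0.6 kg. Origin: centre of the sole's underside. Its two flat parallel cheeks, 42 mm apart over x = -50 to +40 mm and up to 28 mm high, are where to pick it.
- tape_roll: bystander, not to be moved: roll of masking tape lying flat, 96 mm across, 24 mm high. Origin: centre of its underside.
- small_block: bystander, not to be moved: small wooden block, 30 (x) by 60 (y) by 30 mm high. Origin: centre of its underside.
- thin_strip: bystander, not to be moved: long thin strip of wood, 32 (x) by 190 (y) by 12 mm. Origin: centre of its underside.

How it is judged:
By the outcome, as a careful person would: the job done as asked, in the order asked, and still so for the second after the job is handed in, with the robot touching nothing.
It also fails if it takes over 144 s, if anything falls off the work surface, if the arm or the gripper's body presses on something with over 40 N, if the wrist force passes 120 N, or if a joint passes its speed limit or range.

## Robot

A 6-joint arm with a two-finger parallel gripper is mounted at the origin on a cart in front of the work surface, level with it; the furniture and walls round the work are solid. World frame = base frame: x ahead of the robot, y to its left, z up, the work surface at z = 0. Lengths are in m, angles in rad, forces in N, time in s.
With the tool pointing down it reaches from about 0.35 to 0.975 m from the base axis. Payload 4.9 kg.
Tool frame: the origin (TCP) lies on the centre line of the jaws, within the pads' length; the fingertips stand 14 mm ahead of it and the grasp point (between the pads) lies 5 mm behind it (manip.nose_length is the distance from the TCP to the fingertips, in m); z points along the fingers, y is the line along which they close (so a half turn about z gives the same grasp; the last joint's range is limited). The gripper opens to 85 mm and grips with 20 to 120 N. Pads are 22 mm wide; open, the fingers measure 114 mm over their backs; the gripper's body (76 mm by 85 mm) begins 54 mm behind the grasp point. The pads swing forward as they close: fully open they stand 13 mm farther back than shut.
Start: joints at [-1.399, 0.053, 1.613, -0, 1.476, -0.119], TCP at [0.179, -0.599, 0.245] pointing down, gripper open.
Joint ranges: [-3.01, 3.01], [-1.01, 2.22], [0.06, 2.58], [-1.02, 4.17], [0.09, 2.62], [-3.14, 3.14]. Speed limits (rad/s): [2.57, 2.57, 3.14, 3.14, 3.14, 3.14].

## Interface

Orientations are given as a unit quaternion [w, x, y, z].
In Python, from plant import manip, imaging gives the robot as it stands.
- The arm moves only by the tool play_rows, never from a script. Its argument "commands" is a list of rows, each a list of 6 numbers: the shift along the tool's x, y, z in mm, then the turn, a rotation vector about the tool's x, y, z in degrees. A call has 1 to 5 rows; each row shifts and turns the commanded pose from where the row before left it, along the tool's axes as they then stand; what a row does not reach is not made up. A row lasts 1/12 s, in which the tool goes at most 41.7 mm and 7.16 degrees, less where a joint would pass 70% of its speed; a pose out of reach is approached as far as the arm can. A call is refused whole if a number of a shift passes 41.7 or a number of a turn 7.16, either way. A call with a gripper value outside its range is refused whole. "hand" is the finger opening in mm, from 0 to 85.4, set as the call begins (left out, the last holds). The fingers move at their own pace and stop on an object; the grip force is fixed at half the most. Time passes only in rows, so rows that do not move let the fingers close. It gives the time, the measured TCP pose, the force, the opening and the grip force at its end, in the units of the state.
- manip.state(): the state, without advancing time (a new reading comes with each control period).
- imaging.grab_frame(name): name is "scene" or "top" or "wrist"; returns a dict with "image" (480x640x3 uint8, red, green, blue), "fx", "fy", "cx", "cy" (pixels), "R" (3x3) and "t" (3): a world point X has camera coordinates R X + t; the wrist camera has in their place "mount" (4x4, takes a point from camera to tool coordinates, whose origin is the TCP and whose axes are the flange's). Camera axes: x right, y down, z forward; pixel columns grow to the right and rows downward; lengths in m; the calibration is good to about 2 mm. A picture is of the moment at which its call begins: read the wrist's pose just before it. There is no depth.
- manip.job_done(): hands the job in; it is judged then, once.
The state is a dict: "time": time; "joint_pos": joint angles; "joint_vel": joint speeds; "joint_efforts": joint torques, N m; "tool_pos": TCP position; "tool_rot": TCP orientation; "contact_force": force on the tool from outside, world axes, zero at the start; "ft_torque": the same for the moment, N m; "gripper_width": opening from 0.0 (shut) to 1.0 (fully open); "grasp_force": force on a finger pad.
Only numpy, scipy, OpenCV 4.12 (cv2) and the standard library are available. Lean on these libraries where they do the work, as an engineer would, in place of code of your own. Each camera call takes 0.05 s, during which the arm holds its last target. There are 200 camera calls.

## Working session

There is one attempt and no reset: what is moved stays moved. The work goes in short steps, Python scripts to look and compute and a tool call to move; the robot and the scene stay as the last step left them, time stands still between calls to the robot, and variables do not carry over. Pictures are saved under pics/ and viewed, at most 14 in all, crops included, and the job is handed in when it is done.

Besides the shell and the picture viewer there is one more tool, called after ">>>" as name(argument=value, ...) on one line, values as JSON. play_rows: Moves the arm, as the interface text tells. Its arguments: {"type":"object","properties":{"commands":{"type":"array","items":{"type":"array","items":{"type":"number"}}},"hand":{"type":"number"}},"required":["commands"]}

```bash
mkdir -p pics; ls; python3 - <<'E'
from plant import manip, imaging
import cv2,numpy as np
print(manip.state(), manip.nose_length)
for n in("scene","top"):
    f=imaging.grab_frame(n); cv2.imwrite(f"pics/{n}0.png",f["image"][:,:,::-1]); print(n,f["fx"],f["cx"],f["cy"],np.round(f["R"],3).tolist(),f["t"])
    np.savez(f"pics/{n}0.npz",**f)
E
```

```text
pics
{'time': 0.0, 'joint_pos': array([-1.39901550e+00,  5.33742761e-02,  1.61428751e+00, -1.03232415e-05,
        1.47601849e+00, -1.19016103e-01]), 'joint_vel': array([-1.25167252e-03,  5.05365443e-04, -6.55589097e-04,  1.06539641e-03,
       -6.22954586e-04, -6.22853291e-05]), 'joint_efforts': array([ 3.01898886e-03, -3.93681550e+01, -3.70175028e+01, -1.55943695e-05,
        7.03983824e-03,  4.92098096e-06]), 'tool_pos': array([ 0.17908274, -0.59817112,  0.24405608]), 'tool_rot': array([-1.04331619e-03,  9.89447642e-01,  1.44887111e-01, -3.26712633e-05]), 'contact_force': array([0.16328171, 0.07871198, 0.60981538]), 'ft_torque': array([-0.01561368,  0.01030848,  0.02685177]), 'grasp_force': 0.0, 'gripper_width': 1.002422546686221} 0.014
scene 548.9430172046268 317.15485371556485 242.455327858644 [[-0.729, -0.685, -0.015], [-0.35, 0.391, -0.851], [0.589, -0.615, -0.525]] [0.35623464 0.24863993 0.88622037]
top 583.5497493024893 334.4199202499949 249.3324226666653 [[-0.024, -1.0, 0.006], [-0.985, 0.022, -0.171], [0.171, -0.01, -0.985]] [-0.0534179   0.55240208  1.1327175 ]
```

View pics/top0.png

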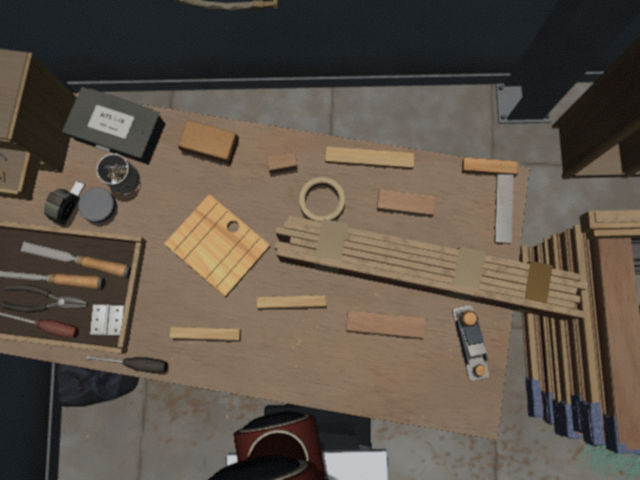

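View pics/scene0.png

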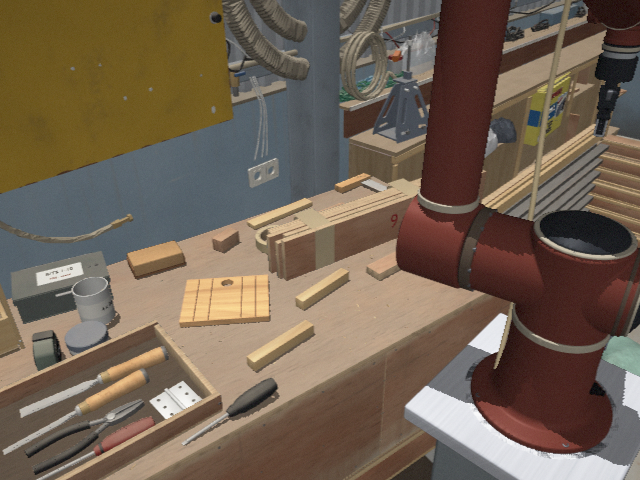

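The top view shows the base board at about (217,245), with its hole at (232,226). The sticks are at (291,302) and (205,334), the long board at (385,324), the short board at (406,203) and the plane at (470,343). The bystanders are the tape (322,199), the block (282,162) and the strip (370,157). A tall bundle of boards runs across the middle.

```bash
cat > h.py <<'E'
import cv2,numpy as np
from plant import manip, imaging
from scipy.spatial.transform import Rotation as Ro
def cam(f,st=None):
    """camera R,t (world->cam)"""
    if "R" in f and "mount" not in f: return np.array(f["R"]),np.array(f["t"]).ravel()
    q=st["tool_rot"]; T=np.eye(4); T[:3,:3]=Ro.from_quat([q[1],q[2],q[3],q[0]]).as_matrix(); T[:3,3]=st["tool_pos"]
    M=np.linalg.inv(T@np.array(f["mount"])); return M[:3,:3],M[:3,3]
def back(f,R,t,uv,z):
    uv=np.atleast_2d(uv).astype(float)
    d=np.c_[(uv[:,0]-f["cx"])/f["fx"],(uv[:,1]-f["cy"])/f["fy"],np.ones(len(uv))]@R
    c=-R.T@t; return c+d*((z-c[2])/d[:,2])[:,None]
def proj(f,R,t,X):
    p=np.atleast_2d(X)@R.T+t; return np.c_[p[:,0]/p[:,2]*f["fx"]+f["cx"],p[:,1]/p[:,2]*f["fy"]+f["cy"]]
E
python3 - <<'E'
from h import *
f=dict(np.load("pics/top0.npz")); im=f["image"][:,:,::-1].copy(); R,t=cam(f)
g=cv2.bilateralFilter(im,5,30,3)
for n,s,z,tol in [("sA",(291,302),.022,14),("sB",(205,334),.022,14),("long",(385,324),.018,10),("short",(406,203),.018,10),("base",(205,255),.012,14)]:
    m=np.zeros((482,642),np.uint8); cv2.floodFill(g.copy(),m,s,0,(tol,)*3,(tol,)*3,4|cv2.FLOODFILL_MASK_ONLY|cv2.FLOODFILL_FIXED_RANGE|(255<<8))
    m=cv2.morphologyEx(m[1:-1,1:-1],cv2.MORPH_CLOSE,np.ones((7,7)))
    ys,xs=np.nonzero(m); P=back(f,R,t,np.c_[xs,ys],z)[:,:2].astype(np.float32)
    print(n,len(xs),[np.round(v,4) for v in cv2.minAreaRect(P*1000)])
print(-R.T@t)
for b,(x,y,w,h) in {"c1":(155,185,180,170),"c2":(335,180,170,210)}.items():
    k=600//max(w,h); cv2.imwrite(f"pics/{b}.png",cv2.resize(im[y:y+h,x:x+w],None,fx=k,fy=k,interpolation=2)); print(b,k)
E
```

```text
sA 655 [array([450.962 ,  25.3501]), array([ 19.6494, 136.6171]), np.float64(0.3155)]
sB 671 [array([391.0468, 200.2271]), array([137.2588,  20.1077]), np.float64(87.4739)]
long 1481 [array([ 402.9632, -167.793 ]), array([158.0218,  41.079 ]), np.float64(82.7591)]
short 969 [array([ 656.35  , -220.6033]), array([117.9011,  39.08  ]), np.float64(81.6148)]
base 532 [array([540.6805, 209.4841]), array([57.4743, 44.9027]), np.float64(44.2852)]
[ 0.34886162 -0.05473235  1.21092957]
c1 3
c2 2
```

View pics/c1.png

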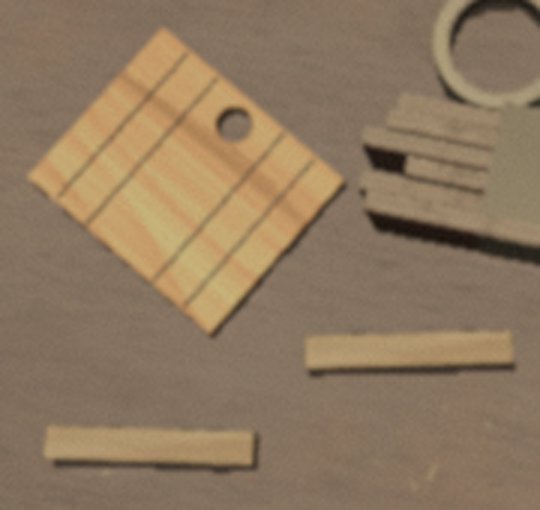

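View pics/c2.png

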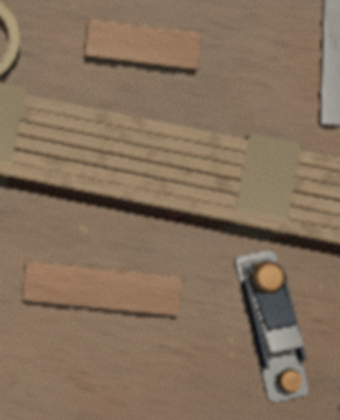

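In the first crop (3x) the base corners are at (163,28), (345,184), (212,334) and (28,178), and the hole is at (234,125). In the second crop (2x) the plane's corners are at about (235,260), (278,254), (307,394) and (268,401). Its big knob faces the far side at (270,277).

```bash
python3 - <<'E'
from h import *
f=dict(np.load("pics/top0.npz")); R,t=cam(f)
px=lambda L,k,o:(np.array(L)+.5)/k-.5+np.array(o)
C=back(f,R,t,px([(163,28),(345,184),(212,334),(28,178),(234,125)],3,(155,185)),.012)*1000
print(C.round(1), C[:4].mean(0), np.linalg.norm(np.roll(C[:4],-1,0)-C[:4],axis=1))
print(cv2.minAreaRect(C[:4,:2].astype(np.float32)))
l=np.degrees(np.arctan2(*(C[1]-C[0])[1::-1]))
print("x axis dir cands",l, np.degrees(np.arctan2(*(C[2]-C[3])[1::-1])))
P=back(f,R,t,px([(235,260),(278,254),(307,394),(268,401)],2,(335,180)),.008)*1000
print(P.round(1),P.mean(0), np.linalg.norm(np.roll(P,-1,0)-P,axis=1),np.degrees(np.arctan2(*(P[0]+P[1]-P[2]-P[3])[1::-1])))
# bundle top left end, tape etc.
f2=dict(np.load("pics/scene0.npz"));R2,t2=cam(f2)
for z in(0,.05,.1,.15): print(z,back(f,R,t,[(290,217),(278,254),(585,318)],z).round(3).tolist(),back(f2,R2,t2,[(277,278),(275,236),(390,180)],z).round(3).tolist())
w=imaging.grab_frame("wrist"); print(w["mount"],w["fx"])
E
```

```text
[[682.2 196.2  12. ]
 [567.4  68.3  12. ]
 [465.  159.8  12. ]
 [576.6 288.5  12. ]
 [611.  145.7  12. ]] [572.78421322 178.21082955  12.        ] [171.82760373 137.27093669 170.26446113 140.23207308]
((572.8436889648438, 177.64462280273438), (171.81195068359375, 140.23208618164062), 48.848812103271484)
x axis dir cands -131.92472271132732 -130.93240656334717
[[ 426.3 -306.     8. ]
 [ 431.4 -350.7    8. ]
 [ 289.9 -370.9    8. ]
 [ 283.9 -331.     8. ]] [ 357.88746835 -339.65779092    8.        ] [ 44.98202923 142.96549013  40.28482379 144.54430005] 9.0530027613246
0 [[0.631, 0.026, 0.0], [0.552, 0.052, 0.0], [0.403, -0.582, 0.0]] [[0.555, 0.056, 0.0], [0.686, -0.061, 0.0], [0.668, -0.499, 0.0]]
0.05 [[0.62, 0.023, 0.05], [0.544, 0.048, 0.05], [0.401, -0.56, 0.05]] [[0.501, 0.102, 0.05], [0.623, -0.006, 0.05], [0.607, -0.411, 0.05]]
0.1 [[0.608, 0.019, 0.1], [0.535, 0.043, 0.1], [0.399, -0.538, 0.1]] [[0.448, 0.149, 0.1], [0.56, 0.049, 0.1], [0.545, -0.324, 0.1]]
0.15 [[0.596, 0.016, 0.15], [0.527, 0.039, 0.15], [0.397, -0.516, 0.15]] [[0.394, 0.196, 0.15], [0.497, 0.104, 0.15], [0.483, -0.237, 0.15]]
[[ 4.36363536e-04 -9.62316985e-01 -2.71929824e-01  6.97084804e-02]
 [ 9.99998700e-01  8.41999735e-04 -1.37501533e-03  3.88277333e-04]
 [ 1.55216545e-03 -2.71928871e-01  9.62316102e-01 -1.28201419e-01]
 [ 0.00000000e+00  0.00000000e+00  0.00000000e+00  1.00000000e+00]] 426.131224035276
```

>>> play_rows(commands=[[0,0,-11,0,0,-7],[0,0,-11,0,0,-7],[0,0,-11,0,0,-7],[0,0,-11,0,0,-7],[0,0,-11,0,0,-7]], hand=60)

```text
time: 0.57
tool_pos: [0.1792, -0.5985, 0.3003]
tool_rot: [-0.0, 0.899, 0.438, 0.0]
contact_force: [-0.2, -0.7, -0.3]
gripper_width: 0.705
grasp_force: 0.0
```

>>> play_rows(commands=[[0,0,0,0,0,-7],[0,0,0,0,0,-7],[0,0,0,0,0,-7],[0,0,0,0,0,-7],[0,0,0,0,0,-7]])

```text
time: 0.98
tool_pos: [0.1792, -0.5985, 0.2998]
tool_rot: [-0.0, 0.725, 0.688, 0.0]
contact_force: [0.5, -0.3, 0.2]
gripper_width: 0.702
grasp_force: 0.0
```

>>> play_rows(commands=[[0,0,0,0,0,-3.3],[31,13.6,0,0,0,0],[31,13.6,0,0,0,0],[31,13.6,0,0,0,0],[31,13.6,0,0,0,0]])

```text
time: 1.4
tool_pos: [0.2339, -0.4733, 0.2996]
tool_rot: [-0.0, 0.708, 0.707, 0.0]
contact_force: [-0.1, -1.1, 0.3]
gripper_width: 0.702
grasp_force: 0.0
```

>>> play_rows(commands=[[31,13.6,0,0,0,0],[31,13.6,0,0,0,0],[31,13.6,0,0,0,0],[31,13.6,0,0,0,0],[31,13.6,0,0,0,0]])

```text
time: 1.82
tool_pos: [0.302, -0.3182, 0.2999]
tool_rot: [-0.0, 0.708, 0.707, 0.0]
contact_force: [-0.0, -1.0, -0.1]
gripper_width: 0.704
grasp_force: 0.0
```

>>> play_rows(commands=[[31,13.6,0,0,0,0],[31,13.6,0,0,0,0],[31,13.6,0,0,0,0],[31,13.6,0,0,0,0],[31,13.6,0,0,0,0]])

```text
time: 2.23
tool_pos: [0.37, -0.1632, 0.3001]
tool_rot: [0.0, 0.707, 0.707, 0.0]
contact_force: [1.7, 0.0, 0.0]
gripper_width: 0.705
grasp_force: 0.0
```

>>> play_rows(commands=[[31,13.6,0,0,0,0],[31,13.6,0,0,0,0],[31,13.6,0,0,0,0],[31,13.6,0,0,0,0],[31,13.6,0,0,0,0]])

```text
time: 2.65
tool_pos: [0.4382, -0.0081, 0.3002]
tool_rot: [0.0, 0.707, 0.707, 0.0]
contact_force: [0.6, -0.2, 0.2]
gripper_width: 0.701
grasp_force: 0.0
```

```bash
cat >> h.py <<'E'
def snap(name,save=True):
    st=manip.state(); f=imaging.grab_frame("wrist"); im=f["image"][:,:,::-1].copy(); cv2.imwrite(f"pics/{name}.png",im)
    R,t=cam(f,st); return f,R,t,im
def psi(st):
    q=st["tool_rot"]; X=Ro.from_quat([q[1],q[2],q[3],q[0]]).as_matrix(); return X
def go(x,y,z,p):
    """print deltas to target (mm, deg): tilt rotvec first incl. turn, then shift in the new frame"""
    st=manip.state(); X=psi(st); p=np.radians(p); c,s=np.cos(p),np.sin(p)
    T=np.array([[c,s,0],[s,-c,0],[0,0,-1.]])
    rv=np.degrees(Ro.from_matrix(X.T@T).as_rotvec()); d=T.T@(np.array([x,y,z])-st["tool_pos"]*1000)
    print("turn",rv.round(2),"shift",d.round(1),"row@35:",round(np.linalg.norm(d)/35,1),"turnrows",round(np.linalg.norm(rv)/7,1),"pos",(st["tool_pos"]*1000).round(1),"t",round(st["time"],1),"w",round(st["gripper_width"]*85.4,1),"F",st["contact_force"].round(1))
E
python3 - <<'E'
from h import *
f,R,t,im=snap("w1"); go(451,25,300,90)
for p in [(572.8,178),(451,25.4),(391,200.2)]: print(proj(f,R,t,[p[0]/1e3,p[1]/1e3,.02]))
E
```

```text
turn [ 0.06 -0.26  0.29] shift [28.6 11.5 -0. ] row@35: 0.9 turnrows 0.1 pos [439.5  -3.6 300. ] t 2.7 w 60.0 F [-2.3  1.4 -0.6]
[[476.17099353 -25.32296074]]
[[331.06332328 157.18105879]]
[[260.82886778 -55.35314944]]
```

View pics/w1.png

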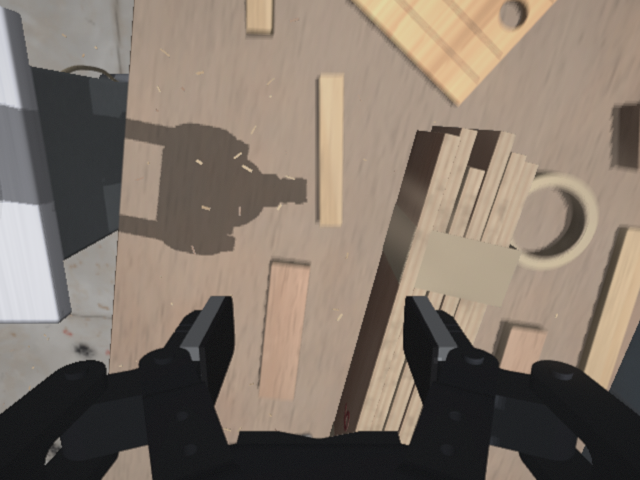

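The wrist view agrees with the estimates: stick A is at about (331,150), predicted (331,157). Next I'll go over the base board and take a closer look.

>>> play_rows(commands=[[22,22,0,0,0,0],[22,22,0,0,0,0],[22,22,0,0,0,0],[22,22,0,0,0,0],[22,22,0,0,0,0]])

```text
time: 3.12
tool_pos: [0.5488, 0.1013, 0.2998]
tool_rot: [-0.0, 0.707, 0.707, -0.0]
contact_force: [0.9, -1.2, -0.1]
gripper_width: 0.703
grasp_force: 0.0
```

>>> play_rows(commands=[[14,22,0,0,0,0],[0,0,0,0,0,0],[0,0,0,0,0,0]])

```text
time: 3.37
tool_pos: [0.5703, 0.1146, 0.2992]
tool_rot: [-0.001, 0.707, 0.707, -0.001]
contact_force: [0.0, -0.6, 0.4]
gripper_width: 0.702
grasp_force: 0.0
```

```bash
python3 - <<'E'
from h import *
f,R,t,im=snap("w2"); go(573,120,300,90)
E
```

```text
turn [-0.1   0.02 -0.01] shift [ 6.   3.2 -0.4] row@35: 0.2 turnrows 0.0 pos [569.8 114.  299.6] t 3.4 w 60.0 F [-0.5 -0.3 -0.8]
```

View pics/w2.png

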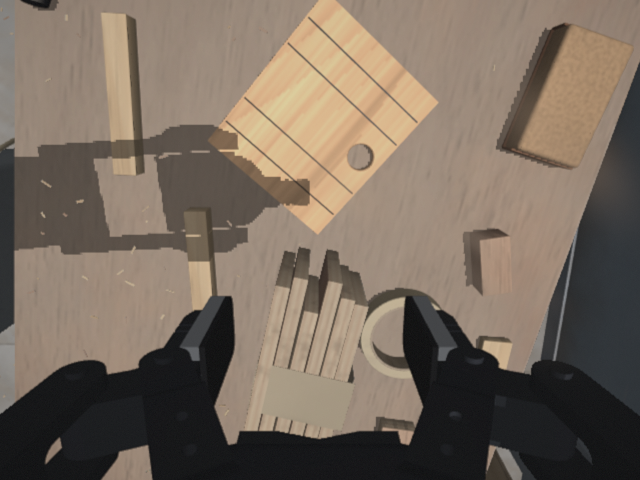

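The base corners are at about (438,101), (318,234) and (208,138), with the hole at (359,157). Stick B is at the upper left, around (122,95). I'll enlarge this region.

```bash
python3 - <<'E'
from h import *
im=cv2.imread("pics/w2.png"); cv2.imwrite("pics/w2c.png",cv2.resize(im[0:240,95:445],(788,540),interpolation=2))
E
```

```text
(no output)
```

View pics/w2c.png

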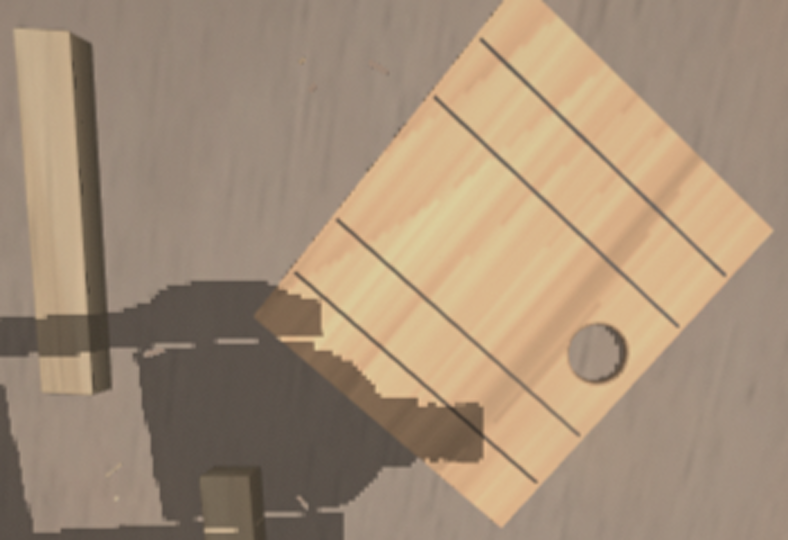

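```bash
cat >> h.py <<'E'
from scipy.optimize import least_squares
def fit(f,R,t,mod,pix,z,x0):
    """pose x,y(mm),theta(deg) of model pts (mm) at height z mm"""
    def pts(p): c,s=np.cos(np.radians(p[2])),np.sin(np.radians(p[2])); m=np.array(mod,float); return np.c_[m@[c,-s]+p[0],m@[s,c]+p[1],np.full(len(m),z)]/1000
    r=least_squares(lambda p:(proj(f,R,t,pts(p))-pix).ravel(),x0,loss="soft_l1"); return r.x.round(2),np.abs(r.fun).reshape(-1,2).round(1).max(1)
E
python3 - <<'E'
from h import *
f=imaging.grab_frame("wrist"); st=manip.state(); R,t=cam(f,st)
k=788/350; px=lambda L:(np.array(L)+.5)/k-.5+np.array([95,0])
print(fit(f,R,t,[(-85,70),(85,70),(85,-70),(-59,70),(-31,70),(31,70),(59,70),(-59,-70),(-31,-70),(31,-70),(59,-70),(0,50)],
 px([(773,230),(501,526),(255,317),(725,275),(678,326),(579,435),(537,483),(482,39),(435,97),(338,219),(296,272),(598,352)]),12,[573,178,-131]))
print(fit(f,R,t,[(-11,70),(11,70),(11,-70),(-11,-70)],px([(14,28),(70,32),(92,393),(41,390)]),22,[391,200,0]))
st=manip.state();go(391,200,200,90)
E
```

```text
(array([ 573.02,  179.79, -131.35]), array([0.3, 0.8, 0.6, 1.8, 2. , 2. , 1.7, 2.5, 2.1, 2.1, 2. , 0.8]))
(array([389.44, 200.73,  -3.27]), array([0.7, 0.9, 1.2, 1.2]))
turn [-0.06  0.02 -0.05] shift [  86.3 -178.6   99.9] row@35: 6.3 turnrows 0.0 pos [569.6 113.7 299.9] t 3.5 w 60.0 F [ 0.2  0.1 -0.2]
```

>>> play_rows(commands=[[0,0,0,0,0,3],[9.7,-23,25,0,0,0],[9.7,-23,25,0,0,0],[9.7,-23,25,0,0,0],[9.7,-23,25,0,0,0]])

```text
time: 3.88
tool_pos: [0.4788, 0.157, 0.1997]
tool_rot: [0.0, 0.726, 0.687, 0.001]
contact_force: [-0.7, 0.2, -0.3]
gripper_width: 0.704
grasp_force: 0.0
```

>>> play_rows(commands=[[9.7,-23,25,0,0,0],[9.7,-23,25,0,0,0],[9.7,-23,25,0,0,0],[9.7,-23,25,0,0,0],[0,0,0,0,0,0]])

```text
time: 4.3
tool_pos: [0.3827, 0.2002, 0.0938]
tool_rot: [-0.003, 0.725, 0.689, -0.005]
contact_force: [-2.1, -0.9, -1.3]
gripper_width: 0.706
grasp_force: 0.0
```

>>> play_rows(commands=[[0,0,0,0,0,0],[0,0,0,0,0,0]])

```text
time: 4.47
tool_pos: [0.3914, 0.2009, 0.1016]
tool_rot: [0.001, 0.726, 0.688, 0.001]
contact_force: [0.2, -0.1, -0.4]
gripper_width: 0.704
grasp_force: 0.0
```

```bash
python3 - <<'E'
from h import *
go(390,200.6,17,87)
f,R,t,im=snap("w3"); cv2.imwrite("pics/w3.png",im)
for z in (0,.022): print(proj(f,R,t,[[.390-.011,.2706,z],[.401,.2706,z],[.401,.1306,z],[.379,.1306,z]]).round().tolist())
E
```

```text
turn [ 0.15 -0.04 -0.07] shift [-0.4 -1.4 84.6] row@35: 2.4 turnrows 0.0 pos [391.4 200.9 101.6] t 4.5 w 60.1 F [ 0.2 -0.1 -0.4]
[[285.0, 118.0], [328.0, 116.0], [338.0, 356.0], [302.0, 357.0]]
[[282.0, 118.0], [329.0, 116.0], [340.0, 377.0], [301.0, 379.0]]
```

View pics/w3.png

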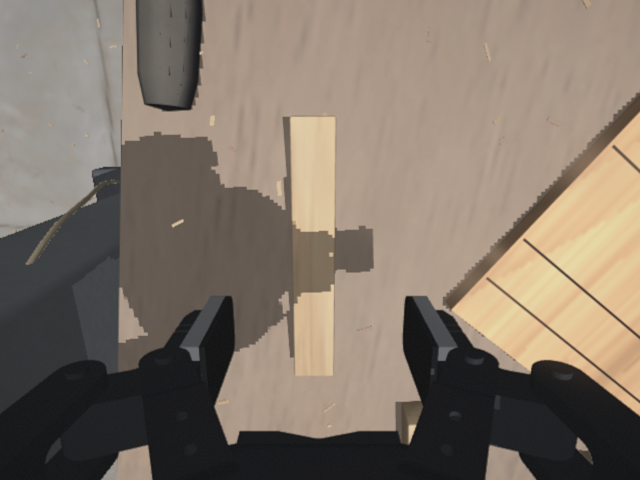

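The stick spans (291–336, 116) to (295–334, 376). Its ends match the prediction and it's aligned with the tool. Descending to grip it.

>>> play_rows(commands=[[0,-2,24,0,0,0],[0,0,24,0,0,0],[0,0,22,0,0,0],[0,0,14.6,0,0,0],[0,0,0,0,0,0]])

```text
time: 4.93
tool_pos: [0.3881, 0.2004, 0.0142]
tool_rot: [-0.001, 0.726, 0.688, -0.002]
contact_force: [-0.3, 0.3, 1.0]
gripper_width: 0.704
grasp_force: 0.0
```

>>> play_rows(commands=[[0,0,0,0,0,0],[0,0,0,0,0,0],[0,0,0,0,0,0],[0,0,0,0,0,0],[0,0,0,0,0,0]], hand=10)

```text
time: 5.35
tool_pos: [0.3906, 0.2019, 0.018]
tool_rot: [0.001, 0.726, 0.688, 0.002]
contact_force: [0.4, -1.0, 5.9]
gripper_width: 0.24
grasp_force: 62.1
```

```bash
python3 - <<'E'
from h import *
f=imaging.grab_frame("wrist")
st=dict(tool_pos=np.array([.3914,.2009,.1016]),tool_rot=np.array([.001,.726,.688,.001])); st["tool_rot"]/=np.linalg.norm(st["tool_rot"])
R,t=cam(f,st)
print(fit(f,R,t,[(-11,70),(11,70),(11,-70),(-11,-70)],[(291,116),(336,116),(334,376),(295,376)],22,[391,200,0]))
print(manip.state()["grasp_force"]); X=psi(manip.state()); print(np.degrees(np.arctan2(X[1,0],X[0,0])))
go(390,200.6,120,87)
E
```

```text
(array([390.29, 201.08,  -3.  ]), array([1. , 1. , 0.8, 0.9]))
62.063645124435425
86.96282485370267
turn [ 0.26 -0.07 -0.04] shift [  -1.3   -0.5 -102. ] row@35: 2.9 turnrows 0.0 pos [390.6 201.9  18. ] t 5.4 w 20.3 F [-0.  -0.8  6.8]
```

>>> play_rows(commands=[[0,0,-20,0,0,0],[0,0,-30,0,0,0],[0,0,-30,0,0,-7],[0,0,-20,0,0,-7],[0,0,0,0,0,-7]])

```text
time: 5.82
tool_pos: [0.3919, 0.2025, 0.1218]
tool_rot: [0.003, 0.586, 0.811, 0.004]
contact_force: [1.4, -0.8, 0.8]
gripper_width: 0.238
grasp_force: 61.2
```

>>> play_rows(commands=[[0,0,0,0,0,-7],[0,0,0,0,0,-7],[0,0,0,0,0,-7],[0,0,0,0,0,-7],[0,0,0,0,0,-2.6]])

```text
time: 6.23
tool_pos: [0.3885, 0.2014, 0.1161]
tool_rot: [0.0, 0.351, 0.936, 0.0]
contact_force: [-0.7, -0.0, -0.5]
gripper_width: 0.242
grasp_force: 61.2
```

>>> play_rows(commands=[[-21.5,21.3,0,0,0,0],[-21.5,21.3,0,0,0,0],[-21.5,21.3,0,0,0,0],[-21.5,21.3,0,0,0,0],[-21.5,21.3,0,0,0,0]])

```text
time: 6.65
tool_pos: [0.5409, 0.2101, 0.116]
tool_rot: [0.0, 0.354, 0.935, 0.0]
contact_force: [-0.4, -0.0, -0.1]
gripper_width: 0.241
grasp_force: 61.2
```

>>> play_rows(commands=[[-21.5,21.3,0,0,0,0],[-21.5,21.3,0,0,0,0],[0,0,0,0,0,0],[0,0,0,0,0,0],[0,0,0,0,0,0]])

```text
time: 7.07
tool_pos: [0.5993, 0.2135, 0.1155]
tool_rot: [-0.0, 0.354, 0.935, -0.0]
contact_force: [-0.6, 0.1, -0.7]
gripper_width: 0.237
grasp_force: 61.2
```

```bash
python3 - <<'E'
from h import *
go(602.1,213.7,50,138.65); print(manip.state()["grasp_force"])
f,R,t,im=snap("w4")
E
```

```text
turn [-0.05 -0.04 -0.09] shift [-2.   2.  65.5] row@35: 1.9 turnrows 0.0 pos [599.3 213.5 115.5] t 7.1 w 20.3 F [-0.6  0.1 -0.7]
61.158013343811035
```

View pics/w4.png

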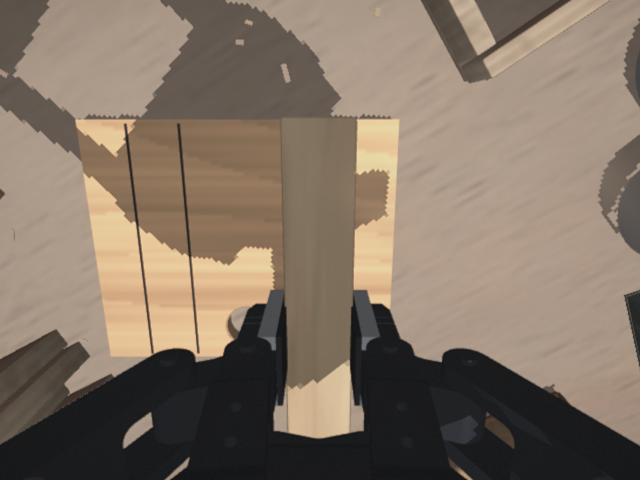

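The held stick's far end is at (282–357, 117). The base corners are at (78,120), (399,119) and (111,356), and the left pair of lines runs (126,124)–(152,353) and (179,124)–(198,353).

```bash
cat >> h.py <<'E'
BM=[(-85,-70),(85,-70),(85,70)]
E
python3 - <<'E'
from h import *
f=imaging.grab_frame("wrist"); st=manip.state(); R,t=cam(f,st)
print(fit(f,R,t,BM,[(399,119),(78,120),(111,356)],12,[573,179,-131]))
print(fit(f,R,t,BM+[(59,-67),(59,67),(31,-67),(31,67)],[(399,119),(78,120),(111,356),(126,124),(152,353),(179,124),(198,353)],12,[573,179,-131]))
E_=back(f,R,t,[(282,117),(357,117)],.1195)*1000
print(E_, (E_.mean(0)-st["tool_pos"]*1000)@psi(st), np.linalg.norm(E_[0]-E_[1]))
go(602.1,213.7,50,138.65)
E
```

```text
(array([ 573.22,  181.06, -131.32]), array([1.1, 2.1, 0.6]))
(array([ 572.98,  180.95, -131.4 ]), array([0.8, 2.4, 0.4, 1.1, 1. , 1.1, 1. ]))
[[541.16143953 251.71011397 119.5       ]
 [555.08923234 267.51540751 119.5       ]] [68.4428906   0.9663515  -3.76632877] 21.066340849386524
turn [-0.02 -0.02 -0.06] shift [-2.4  2.2 65.7] row@35: 1.9 turnrows 0.0 pos [598.8 213.6 115.7] t 7.2 w 20.4 F [ 0.4 -0.4 -1.4]
```

>>> play_rows(commands=[[-1,3,20,0,0,0],[0,0,25,0,0,0],[0,0,20,0,0,0],[0,0,12,0,0,0],[0,0,0,0,0,0]])

```text
time: 7.58
tool_pos: [0.5994, 0.2146, 0.0353]
tool_rot: [-0.003, 0.354, 0.935, -0.002]
contact_force: [-0.5, 0.3, -0.7]
gripper_width: 0.247
grasp_force: 61.2
```

>>> play_rows(commands=[[0,0,0,0,0,0],[0,0,0,0,0,0],[0,0,0,0,0,0]])

```text
time: 7.83
tool_pos: [0.604, 0.2155, 0.0409]
tool_rot: [0.001, 0.354, 0.935, 0.001]
contact_force: [0.6, 1.3, 0.8]
gripper_width: 0.239
grasp_force: 61.2
```

```bash
python3 - <<'E'
from h import *
go(601.6,215.2,30.5,138.65)
E
```

```text
turn [ 0.16  0.12 -0.08] shift [ 1.6 -1.8 10.4] row@35: 0.3 turnrows 0.0 pos [604.  215.5  40.9] t 7.8 w 20.4 F [0.6 1.3 0.8]
```

>>> play_rows(commands=[[0,0,3,0,0,0],[0,0,3,0,0,0],[0,0,0,0,0,0],[0,0,0,0,0,0],[0,0,0,0,0,0]])

```text
time: 8.25
tool_pos: [0.6026, 0.2151, 0.0326]
tool_rot: [-0.0, 0.354, 0.935, -0.0]
contact_force: [-0.2, 0.1, -0.4]
gripper_width: 0.239
grasp_force: 61.2
```

```bash
python3 - <<'E'
from h import *
go(601.6,215.2,30.5,138.65)
E
```

```text
turn [-0.01 -0.01 -0.09] shift [ 0.9 -0.6  2.1] row@35: 0.1 turnrows 0.0 pos [602.6 215.1  32.6] t 8.2 w 20.4 F [-0.2  0.1 -0.4]
```

>>> play_rows(commands=[[1,-0.6,2,0,0,0],[0,0,0,0,0,0],[0,0,0,0,0,0],[0,0,0,0,0,0],[0,0,0,0,0,0]])

```text
time: 8.67
tool_pos: [0.6016, 0.2153, 0.0308]
tool_rot: [0.0, 0.354, 0.935, 0.0]
contact_force: [-1.0, -0.1, -0.2]
gripper_width: 0.243
grasp_force: 61.2
```

>>> play_rows(commands=[[0,0,0,0,0,0],[0,0,0,0,0,0],[0,0,0,0,0,0],[0,0,0,0,0,0]], hand=50)

```text
time: 9.0
tool_pos: [0.6017, 0.2153, 0.0309]
tool_rot: [0.0, 0.354, 0.935, 0.0]
contact_force: [0.7, 0.4, -0.2]
gripper_width: 0.584
grasp_force: 0.0
```

>>> play_rows(commands=[[0,0,-20,0,0,0],[-15,0,-30,0,0,0],[-15,0,-30,0,0,0],[-15,0,-30,0,0,0],[-15,0,-30,0,0,0]])

```text
time: 9.42
tool_pos: [0.6467, 0.1752, 0.1722]
tool_rot: [-0.0, 0.354, 0.935, -0.0]
contact_force: [0.5, 0.5, -1.2]
gripper_width: 0.582
grasp_force: 0.0
```

>>> play_rows(commands=[[0,0,-20,0,0,0],[0,0,0,0,0,0],[0,0,0,0,0,0],[0,0,0,0,0,0],[0,0,0,0,0,0]])

```text
time: 9.83
tool_pos: [0.645, 0.1757, 0.188]
tool_rot: [-0.002, 0.354, 0.935, -0.001]
contact_force: [0.4, -0.7, 0.1]
gripper_width: 0.589
grasp_force: 0.0
```

```bash
python3 - <<'E'
from h import *
go(451,25.4,200,90)
f,R,t,im=snap("w5"); np.savez("pics/w5.npz",R=R,t=t)
E
```

```text
turn [-0.24 -0.07 48.59] shift [-150.3 -194.   -12. ] row@35: 7.0 turnrows 6.9 pos [645.  175.7 188. ] t 9.8 w 50.3 F [ 0.4 -0.7  0.1]
```

View pics/w5.png

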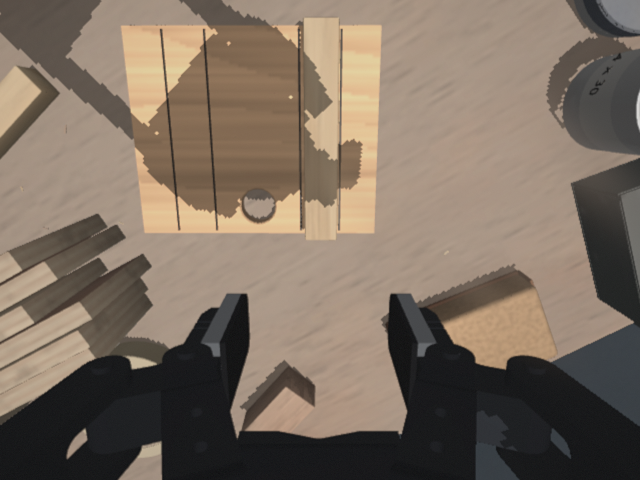

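The stick lies between its lines. Its top corners are at (304,17), (338,17), (336,240) and (307,240), and the base corners are at (122,25), (382,25), (376,234) and (144,233).

```bash
python3 - <<'E'
from h import *
f=imaging.grab_frame("wrist"); d=np.load("pics/w5.npz"); R,t=d["R"],d["t"]
b,e=fit(f,R,t,[(85,-70),(-85,-70),(-85,70),(85,70)],[(122,25),(382,25),(376,234),(144,233)],12,[573,179,-131]); print(b,e)
s,e=fit(f,R,t,[(11,-70),(-11,-70),(-11,70),(11,70)],[(304,17),(338,17),(336,240),(307,240)],34,[603,213,-131]); print(s,e)
th=np.radians(b[2]); d=s[:2]-b[:2]; print(d@[np.cos(th),np.sin(th)],d@[-np.sin(th),np.cos(th)])
E
```

```text
[ 573.78  181.08 -131.45] [0.4 0.6 1.3 0.8]
[ 603.33  215.31 -131.17] [1.3 1.3 1.4 1.5]
-45.217639358173294 -0.5103830661184864
```

>>> play_rows(commands=[[0,0,0,0,0,7],[0,0,0,0,0,7],[0,0,0,0,0,7],[0,0,0,0,0,7],[0,0,0,0,0,7]])

```text
time: 10.35
tool_pos: [0.6458, 0.1757, 0.1892]
tool_rot: [-0.001, 0.621, 0.784, -0.001]
contact_force: [-0.4, 0.2, 0.0]
gripper_width: 0.59
grasp_force: 0.0
```

>>> play_rows(commands=[[0,0,0,0,0,7],[0,0,0,0,0,6.6],[-18.8,-24.3,0,0,0,0],[-18.8,-24.3,0,0,0,0],[-18.8,-24.3,0,0,0,0]])

```text
time: 10.77
tool_pos: [0.572, 0.119, 0.1889]
tool_rot: [-0.001, 0.707, 0.707, -0.001]
contact_force: [-0.4, 0.7, 0.3]
gripper_width: 0.585
grasp_force: 0.0
```

>>> play_rows(commands=[[-18.8,-24.3,0,0,0,0],[-18.8,-24.3,20,0,0,0],[-18.8,-24.3,20,0,0,0],[-18.8,-24.3,20,0,0,0],[-18.8,-24.3,20,0,0,0]])

```text
time: 11.18
tool_pos: [0.4501, 0.0249, 0.1089]
tool_rot: [-0.0, 0.707, 0.707, -0.0]
contact_force: [0.5, -1.7, 0.3]
gripper_width: 0.583
grasp_force: 0.0
```

>>> play_rows(commands=[[0,0,0,0,0,0],[0,0,0,0,0,0],[0,0,0,0,0,0],[0,0,0,0,0,0],[0,0,0,0,0,0]])

```text
time: 11.6
tool_pos: [0.4537, 0.0256, 0.1122]
tool_rot: [0.001, 0.707, 0.707, 0.001]
contact_force: [0.7, -0.1, -0.2]
gripper_width: 0.586
grasp_force: 0.0
```

```bash
python3 - <<'E'
from h import *
go(450.3,26.2,17,90)
f,R,t,im=snap("w6"); np.savez("pics/w6.npz",R=R,t=t)
p=proj(f,R,t,np.array([[450.3-11,96.2,22],[461.3,96.2,22],[461.3,-43.8,22],[439.3,-43.8,22]])/1e3); print(p.round(1))
g=im.astype(int); c=int(p[:,0].mean())
b=g[:,c-8:c+8].mean(1)
a,z=int(p[0,1]),int(p[2,1])
for y in list(range(a-8,a+9))+list(range(z-10,z+10)): print(y,b[y].astype(int).tolist(),end=' ')
print()
for y in (a+15,z-40):
  r=g[y-3:y+4].mean(0).sum(1)
  d=np.abs(np.convolve(r,[1,1,-1,-1],'same')); xs=np.argsort(-d[c-60:c+60])[:8]+c-60; print(y,xs)
E
```

```text
turn [0.16 0.01 0.01] shift [ 0.6 -3.4 95.2] row@35: 2.7 turnrows 0.0 pos [453.7  25.6 112.2] t 11.6 w 50.1 F [ 0.7 -0.1 -0.2]
[[286.9 114.5]
 [331.6 114.6]
 [329.4 365.4]
 [291.5 365.4]]
106 [154, 172, 192] 107 [154, 172, 192] 108 [154, 172, 192] 109 [154, 172, 192] 110 [154, 172, 192] 111 [154, 172, 192] 112 [154, 172, 192] 113 [154, 171, 191] 114 [141, 161, 180] 115 [142, 171, 196] 116 [173, 212, 231] 117 [178, 216, 233] 118 [178, 216, 233] 119 [178, 216, 233] 120 [179, 216, 233] 121 [178, 216, 233] 122 [178, 216, 232] 355 [159, 196, 221] 356 [159, 196, 222] 357 [159, 196, 222] 358 [159, 196, 221] 359 [159, 196, 221] 360 [159, 196, 221] 361 [159, 196, 222] 362 [159, 197, 222] 363 [157, 193, 219] 364 [154, 181, 207] 365 [154, 173, 195] 366 [154, 173, 194] 367 [154, 173, 194] 368 [153, 173, 194] 369 [154, 173, 194] 370 [153, 172, 194] 371 [153, 172, 193] 372 [153, 172, 193] 373 [153, 172, 193] 374 [153, 172, 194] 
129 [287 286 283 288 282 330 329 284]
325 [249 250 292 291 287 286 329 288]
```

The ends match the prediction to within about 1 px, so I'm gripping stick A.

>>> play_rows(commands=[[0.5,-3.4,20,0,0,0],[0,0,25,0,0,0],[0,0,25,0,0,0],[0,0,15,0,0,0],[0,0,9,0,0,0]])

```text
time: 12.07
tool_pos: [0.448, 0.0263, 0.0151]
tool_rot: [-0.001, 0.707, 0.707, -0.001]
contact_force: [0.1, 1.4, -0.3]
gripper_width: 0.585
grasp_force: 0.0
```

>>> play_rows(commands=[[0,0,0,0,0,0],[0,0,0,0,0,0],[0,0,0,0,0,0],[0,0,0,0,0,0],[0,0,0,0,0,0]])

```text
time: 12.48
tool_pos: [0.4497, 0.0258, 0.018]
tool_rot: [0.001, 0.707, 0.707, 0.001]
contact_force: [-0.2, -0.5, 0.3]
gripper_width: 0.587
grasp_force: 0.0
```

>>> play_rows(commands=[[0,0,0,0,0,0],[0,0,0,0,0,0],[0,0,0,0,0,0],[0,0,0,0,0,0],[0,0,0,0,0,0]], hand=10)

```text
time: 12.9
tool_pos: [0.4493, 0.0258, 0.0174]
tool_rot: [0.001, 0.707, 0.707, 0.0]
contact_force: [-0.8, -0.6, 4.3]
gripper_width: 0.241
grasp_force: 62.1
```

```bash
python3 - <<'E'
from h import *
print(manip.state()["grasp_force"]);go(450.3,26.2,17,90)
E
```

```text
62.061474323272705
turn [ 0.08  0.01 -0.04] shift [0.4 1.  0.4] row@35: 0.0 turnrows 0.0 pos [449.3  25.8  17.4] t 12.9 w 20.6 F [-0.8 -0.6  4.3]
```

>>> play_rows(commands=[[0,0,-20,0,0,0],[0,0,-35,0,0,0],[0,0,-35,0,0,0],[0,0,-35,0,0,-7],[0,0,-15,0,0,-7]])

```text
time: 13.32
tool_pos: [0.4506, 0.0257, 0.1615]
tool_rot: [0.003, 0.614, 0.79, 0.002]
contact_force: [0.8, -0.2, 0.7]
gripper_width: 0.24
grasp_force: 61.4
```

>>> play_rows(commands=[[0,0,0,0,0,-7],[0,0,0,0,0,-7],[0,0,0,0,0,-7],[0,0,0,0,0,-7],[0,0,0,0,0,-6.6]])

```text
time: 13.73
tool_pos: [0.4481, 0.0259, 0.156]
tool_rot: [-0.001, 0.351, 0.936, -0.0]
contact_force: [-0.4, -0.0, -0.4]
gripper_width: 0.245
grasp_force: 61.4
```

>>> play_rows(commands=[[1.8,30.6,0,0,0,0],[1.8,30.6,0,0,0,0],[1.8,30.6,0,0,0,0],[1.8,30.6,0,0,0,0],[1.8,30.6,0,0,0,0]])

```text
time: 14.15
tool_pos: [0.5434, 0.1477, 0.1558]
tool_rot: [-0.001, 0.354, 0.935, -0.0]
contact_force: [0.1, -0.6, -0.1]
gripper_width: 0.239
grasp_force: 61.4
```

>>> play_rows(commands=[[0,0,25,0,0,0],[0,0,30,0,0,0],[0,0,30,0,0,0],[0,0,20,0,0,0],[0,0,10,0,0,0]])

```text
time: 14.57
tool_pos: [0.54, 0.1462, 0.0373]
tool_rot: [-0.003, 0.354, 0.935, -0.002]
contact_force: [-0.4, 0.3, -0.5]
gripper_width: 0.243
grasp_force: 61.4
```

>>> play_rows(commands=[[0,0,0,0,0,0],[0,0,0,0,0,0],[0,0,0,0,0,0],[0,0,0,0,0,0],[0,0,0,0,0,0]])

```text
time: 14.98
tool_pos: [0.5445, 0.1467, 0.0436]
tool_rot: [0.001, 0.354, 0.935, 0.001]
contact_force: [-0.0, -0.0, 0.6]
gripper_width: 0.243
grasp_force: 61.4
```

```bash
python3 - <<'E'
from h import *
print(manip.state()["grasp_force"]);go(543.6,146.6,30.5,138.6)
E
```

```text
61.361331939697266
turn [ 0.14  0.12 -0.04] shift [ 0.6 -0.6 13.1] row@35: 0.4 turnrows 0.0 pos [544.5 146.7  43.6] t 15.0 w 20.8 F [-0.  -0.   0.6]
```

>>> play_rows(commands=[[0.6,0,6,0,0,0],[0,0,3,0,0,0],[0,0,2,0,0,0],[0,0,0,0,0,0],[0,0,0,0,0,0]])

```text
time: 15.4
tool_pos: [0.5424, 0.1469, 0.0303]
tool_rot: [-0.0, 0.354, 0.935, -0.0]
contact_force: [-0.8, 0.4, -1.0]
gripper_width: 0.243
grasp_force: 61.4
```

>>> play_rows(commands=[[0,0,0,0,0,0],[0,0,0,0,0,0],[0,0,0,0,0,0]])

```text
time: 15.65
tool_pos: [0.5428, 0.1469, 0.0309]
tool_rot: [0.0, 0.354, 0.935, 0.0]
contact_force: [0.7, -0.5, -0.2]
gripper_width: 0.241
grasp_force: 61.4
```

```bash
python3 - <<'E'
from h import *
go(543.6,146.6,30.2,138.6)
E
```

```text
turn [ 0.01  0.01 -0.04] shift [-0.8  0.3  0.7] row@35: 0.0 turnrows 0.0 pos [542.8 146.9  30.9] t 15.7 w 20.6 F [ 0.7 -0.5 -0.2]
```

Release, then rise to look.

>>> play_rows(commands=[[-0.7,0.3,0.5,0,0,0],[0,0,0,0,0,0],[0,0,0,0,0,0],[0,0,0,0,0,0],[0,0,0,0,0,0]])

```text
time: 16.07
tool_pos: [0.5434, 0.1467, 0.0302]
tool_rot: [-0.0, 0.354, 0.935, 0.0]
contact_force: [0.4, -0.0, 1.1]
gripper_width: 0.241
grasp_force: 61.4
```

>>> play_rows(commands=[[0,0,0,0,0,0],[0,0,0,0,0,0],[0,0,0,0,0,0],[0,0,0,0,0,0]], hand=50)

```text
time: 16.4
tool_pos: [0.5435, 0.1467, 0.0303]
tool_rot: [0.0, 0.354, 0.935, 0.0]
contact_force: [0.2, 0.6, 0.3]
gripper_width: 0.587
grasp_force: 0.0
```

>>> play_rows(commands=[[0,0,-20,0,0,0],[0,0,-30,0,0,0],[-15,15,-35,0,0,0],[-15,15,-35,0,0,0],[-15,15,-35,0,0,0]])

```text
time: 16.82
tool_pos: [0.6071, 0.1507, 0.1867]
tool_rot: [-0.0, 0.354, 0.935, -0.0]
contact_force: [1.1, 0.0, -0.4]
gripper_width: 0.585
grasp_force: 0.0
```

>>> play_rows(commands=[[-15,0,-35,0,0,0],[0,0,0,0,0,0],[0,0,0,0,0,0],[0,0,0,0,0,0],[0,0,0,0,0,0]])

```text
time: 17.23
tool_pos: [0.6168, 0.1407, 0.218]
tool_rot: [-0.002, 0.354, 0.935, -0.001]
contact_force: [0.5, -0.7, -0.1]
gripper_width: 0.583
grasp_force: 0.0
```

```bash
python3 - <<'E'
from h import *
go(404,-168,200,90)
f,R,t,im=snap("w7"); np.savez("pics/w7.npz",R=R,t=t)
E
```

```text
turn [-0.2  -0.07 48.57] shift [-308.7 -212.8   18. ] row@35: 10.7 turnrows 6.9 pos [616.8 140.7 218. ] t 17.2 w 49.8 F [ 0.5 -0.7 -0.1]
```

View pics/w7.png

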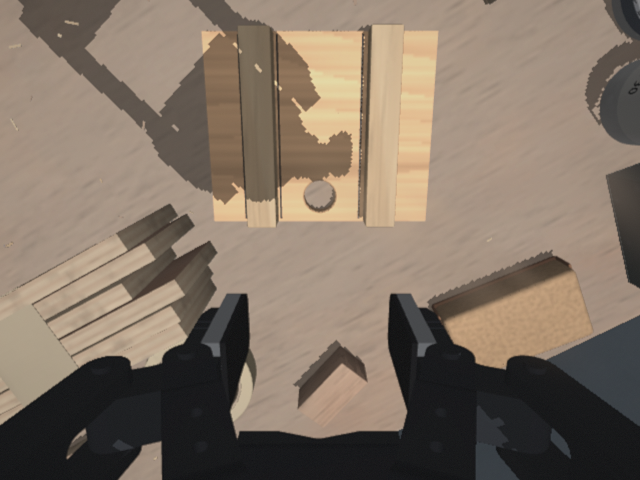

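Both sticks lie between their lines. The base corners are at (202,31), (438,31), (426,221) and (214,221). Stick A spans (239–271, 26) to (248–277, 227), and stick B spans (371–403, 25) to (367–395, 226).

```bash
python3 - <<'E'
from h import *
f=imaging.grab_frame("wrist"); d=np.load("pics/w7.npz"); R,t=d["R"],d["t"]
b,e=fit(f,R,t,[(85,-70),(-85,-70),(-85,70),(85,70)],[(202,31),(438,31),(426,221),(214,221)],12,[573,179,-131]); print(b,e)
th=np.radians(b[2])
for q in ([(239,26),(271,26),(277,227),(248,227)],[(371,25),(403,25),(395,226),(367,226)]):
    s,e=fit(f,R,t,[(11,-70),(-11,-70),(-11,70),(11,70)],q,34,[573,180,-131]); d=s[:2]-b[:2]; print(s,e,d@[np.cos(th),np.sin(th)],d@[-np.sin(th),np.cos(th)])
E
```

```text
[ 573.49  180.88 -131.39] [0.4 0.5 0.5 0.4]
[ 545.14  147.96 -131.36] [0.8 0.8 1.3 1.3] 43.44193522586426 0.49715574201037355
[ 603.43  215.02 -130.79] [0.7 1.1 1.4 1.7] -45.40848921863612 -0.1109363826912416
```

>>> play_rows(commands=[[0,0,0,0,0,7],[0,0,0,0,0,7],[0,0,0,0,0,7],[0,0,0,0,0,7],[0,0,0,0,0,7]], hand=62)

```text
time: 17.75
tool_pos: [0.6172, 0.1408, 0.2186]
tool_rot: [-0.001, 0.621, 0.784, -0.001]
contact_force: [-0.7, 0.9, -0.0]
gripper_width: 0.727
grasp_force: 0.0
```

>>> play_rows(commands=[[0,0,0,0,0,7],[0,0,0,0,0,7],[0,0,0,0,0,7],[-30.3,-15.7,0,0,0,0],[-30.3,-15.7,0,0,0,0]])

```text
time: 18.17
tool_pos: [0.5781, 0.0851, 0.2183]
tool_rot: [-0.001, 0.751, 0.661, -0.001]
contact_force: [-0.5, -0.8, -0.2]
gripper_width: 0.722
grasp_force: 0.0
```

>>> play_rows(commands=[[-30.3,-15.7,0,0,0,0],[-30.3,-15.7,0,0,0,0],[-30.3,-15.7,0,0,0,0],[-30.3,-15.7,0,0,0,0],[-30.3,-15.7,0,0,0,0]])

```text
time: 18.58
tool_pos: [0.4798, -0.056, 0.2188]
tool_rot: [-0.001, 0.751, 0.66, -0.001]
contact_force: [0.3, 0.2, -0.4]
gripper_width: 0.721
grasp_force: 0.0
```

>>> play_rows(commands=[[-30.3,-15.7,0,0,0,0],[-30.3,-15.7,15,0,0,0],[-30.3,-15.7,22,0,0,0],[-30.3,-15.7,22,0,0,0],[0,0,20,0,0,0]])

```text
time: 19.0
tool_pos: [0.4005, -0.1704, 0.1391]
tool_rot: [-0.0, 0.753, 0.658, -0.001]
contact_force: [-0.4, 0.6, 0.5]
gripper_width: 0.726
grasp_force: 0.0
```

>>> play_rows(commands=[[0,0,0,0,0,0],[0,0,0,0,0,0],[0,0,0,0,0,0],[0,0,0,0,0,0],[0,0,0,0,0,0]])

```text
time: 19.42
tool_pos: [0.405, -0.1672, 0.1428]
tool_rot: [0.001, 0.751, 0.66, 0.0]
contact_force: [-0.0, 0.8, -0.2]
gripper_width: 0.724
grasp_force: 0.0
```

```bash
cat >> h.py <<'E'
def edgefit(f,R,t,im,hx,hy,z,x0,band=8,n=21,vis=None,save=None):
    """refine rectangle pose (mm,deg): search strongest gradient along the normal at sample points of each edge, then robust fit"""
    g=cv2.GaussianBlur(cv2.cvtColor(im,cv2.COLOR_BGR2LAB),(3,3),0).astype(np.float32)
    S=[];N=[]
    for s in np.linspace(-.85,.85,n): S+=[(hx,s*hy),(-hx,s*hy),(s*hx,hy),(s*hx,-hy)];N+=[(1,0),(-1,0),(0,1),(0,-1)]
    S=np.array(S,float);N=np.array(N,float); p=np.array(x0,float); o=np.arange(-band,band+.01,.25)
    for it in range(4):
        c,s=np.cos(np.radians(p[2])),np.sin(np.radians(p[2])); Q=np.array([[c,-s],[s,c]])
        def P(M,p=p,Q=Q): W=M@Q.T+p[:2]; return proj(f,R,t,np.c_[W,np.full(len(W),z)]/1e3)
        A=P((S[:,None]+N[:,None]*o[None,:,None]).reshape(-1,2)).reshape(len(S),len(o),2)
        v=cv2.remap(g,A[...,0].astype(np.float32),A[...,1].astype(np.float32),1)
        d=np.abs(v[:,8:]-v[:,:-8]).sum(2); oo=o[4:-4]; k=d.argmax(1); off=oo[k]
        ok=(A.min((1,2))>3)&(A[...,0].max(1)<636)&(A[...,1].max(1)<476)&(d.max(1)>12)
        if vis is not None: ok&=vis(A[:,len(o)//2])
        J=np.c_[N@Q.T,(N*np.c_[-S[:,1],S[:,0]]).sum(1)*np.pi/180]
        r=least_squares(lambda x:(J@x-off)[ok],np.zeros(3),loss="soft_l1",f_scale=.5); p=p+r.x; band=max(3,band*.6); o=np.arange(-band,band+.01,.25)
    e=(J@r.x-off); side=[np.round(np.median(e[i::4][ok[i::4]]),2) if ok[i::4].any() else None for i in range(4)]
    return p.round(2),[int(ok[i::4].sum()) for i in range(4)],side
E
python3 - <<'E'
from h import *
go(402.3,-166.9,140,82.5)
f,R,t,im=snap("w8"); np.savez("pics/w8.npz",R=R,t=t)
for z0 in (18,0): print(edgefit(f,R,t,im,20,80,z0,[402.3,-166.9,-7.5]))
E
```

```text
turn [0.13 0.06 0.16] shift [-0.  -2.7  2.8] row@35: 0.1 turnrows 0.0 pos [ 405.  -167.2  142.8] t 19.4 w 61.8 F [-0.   0.8 -0.2]
(array([ 399.49, -165.99,   -6.87]), [18, 15, 21, 8], [np.float64(0.51), np.float64(0.75), np.float64(0.2), np.float64(1.55)])
(array([ 399.54, -165.31,   -7.  ]), [17, 15, 21, 0], [np.float64(-0.34), np.float64(-0.92), np.float64(0.06), None])
```

>>> play_rows(commands=[[1,-3.5,25,0,0,-0.5],[0,0,35,0,0,0],[0,0,30,0,0,0],[0,0,20,0,0,0],[0,0,8,0,0,0]])

```text
time: 19.88
tool_pos: [0.3988, -0.1644, 0.0204]
tool_rot: [-0.002, 0.748, 0.663, -0.001]
contact_force: [-1.0, 0.6, 0.2]
gripper_width: 0.724
grasp_force: 0.0
```

>>> play_rows(commands=[[0,0,6,0,0,0],[0,0,0,0,0,0],[0,0,0,0,0,0],[0,0,0,0,0,0],[0,0,0,0,0,0]])

```text
time: 20.3
tool_pos: [0.4016, -0.1667, 0.0188]
tool_rot: [0.002, 0.749, 0.663, 0.0]
contact_force: [-0.4, -0.5, 0.4]
gripper_width: 0.727
grasp_force: 0.0
```

```bash
python3 - <<'E'
from h import *
go(401,-166.3,16.5,83)
E
```

```text
turn [0.16 0.08 0.07] shift [ 0.3 -0.7  2.3] row@35: 0.1 turnrows 0.0 pos [ 401.6 -166.7   18.8] t 20.3 w 62.1 F [-0.4 -0.5  0.4]
```

>>> play_rows(commands=[[0,0,1,0,0,0],[0,0,0,0,0,0],[0,0,0,0,0,0],[0,0,0,0,0,0],[0,0,0,0,0,0]], hand=28)

```text
time: 20.72
tool_pos: [0.4012, -0.1665, 0.0171]
tool_rot: [0.001, 0.749, 0.663, 0.0]
contact_force: [-0.8, -0.4, 4.3]
gripper_width: 0.45
grasp_force: 62.0
```

>>> play_rows(commands=[[0,0,0,0,0,0],[0,0,0,0,0,0],[0,0,0,0,0,0]])

```text
time: 20.97
tool_pos: [0.4012, -0.1665, 0.0171]
tool_rot: [0.001, 0.749, 0.663, 0.0]
contact_force: [-0.8, 0.7, 6.6]
gripper_width: 0.449
grasp_force: 62.0
```

```bash
python3 - <<'E'
from h import *
go(401,-166.3,16.5,83);print(manip.state()["grasp_force"])
E
```

```text
turn [0.09 0.04 0.06] shift [ 0.2 -0.2  0.6] row@35: 0.0 turnrows 0.0 pos [ 401.2 -166.5   17.1] t 21.0 w 38.3 F [-0.8  0.7  6.6]
62.02855467796326
```

>>> play_rows(commands=[[0,0,-20,0,0,0],[0,0,-30,0,0,0],[0,0,-35,0,0,0],[0,0,-35,0,0,0],[0,0,-35,0,0,0]])

```text
time: 21.38
tool_pos: [0.3996, -0.1655, 0.1718]
tool_rot: [-0.001, 0.749, 0.663, -0.0]
contact_force: [0.8, -0.1, -2.1]
gripper_width: 0.45
grasp_force: 61.2
```

>>> play_rows(commands=[[0,0,-25,0,0,6.9],[0,0,0,0,0,6.9],[0,0,0,0,0,6.9],[0,0,0,0,0,6.9],[0,0,0,0,0,6.9]])

```text
time: 21.8
tool_pos: [0.4, -0.1658, 0.1956]
tool_rot: [-0.0, 0.913, 0.408, -0.0]
contact_force: [0.8, 0.3, -1.3]
gripper_width: 0.449
grasp_force: 61.3
```

>>> play_rows(commands=[[34,-4.6,0,0,0,0],[34,-4.6,0,0,0,0],[34,-4.6,0,0,0,0],[34,-4.6,0,0,0,0],[34,-4.6,0,0,0,0]])

```text
time: 22.22
tool_pos: [0.4958, -0.0218, 0.1953]
tool_rot: [-0.0, 0.912, 0.411, -0.001]
contact_force: [0.8, -0.8, -0.7]
gripper_width: 0.454
grasp_force: 61.3
```

>>> play_rows(commands=[[34,-4.6,0,0,0,0],[34,-4.6,0,0,0,0],[34,-4.6,0,0,0,0],[34,-4.6,0,0,0,0],[34,-4.6,0,0,0,0]])

```text
time: 22.63
tool_pos: [0.5911, 0.1209, 0.195]
tool_rot: [-0.0, 0.911, 0.411, -0.001]
contact_force: [1.0, -0.8, 0.1]
gripper_width: 0.453
grasp_force: 61.3
```

>>> play_rows(commands=[[34,-4.6,0,0,0,0],[0,0,20,0,0,0],[0,0,30,0,0,0],[0,0,25,0,0,0],[0,0,15,0,0,0]])

```text
time: 23.05
tool_pos: [0.6075, 0.1479, 0.1014]
tool_rot: [-0.001, 0.911, 0.411, -0.003]
contact_force: [-1.2, -0.0, -1.0]
gripper_width: 0.449
grasp_force: 61.3
```

>>> play_rows(commands=[[0,0,0,0,0,0],[0,0,0,0,0,0],[0,0,0,0,0,0],[0,0,0,0,0,0],[0,0,0,0,0,0]])

```text
time: 23.47
tool_pos: [0.6112, 0.1479, 0.1082]
tool_rot: [0.0, 0.912, 0.411, 0.002]
contact_force: [-0.5, 0.6, -1.0]
gripper_width: 0.449
grasp_force: 61.3
```

```bash
python3 - <<'E'
from h import *
go(610.1,147.3,52,48.6);print(manip.state()["grasp_force"])
f,R,t,im=snap("w9"); np.savez("pics/w9.npz",R=R,t=t)
E
```

```text
turn [ 0.13 -0.14 -0.05] shift [-1.2 -0.4 56.2] row@35: 1.6 turnrows 0.0 pos [611.2 147.9 108.2] t 23.5 w 38.3 F [-0.5  0.6 -1. ]
61.25152587890625
```

View pics/w9.png

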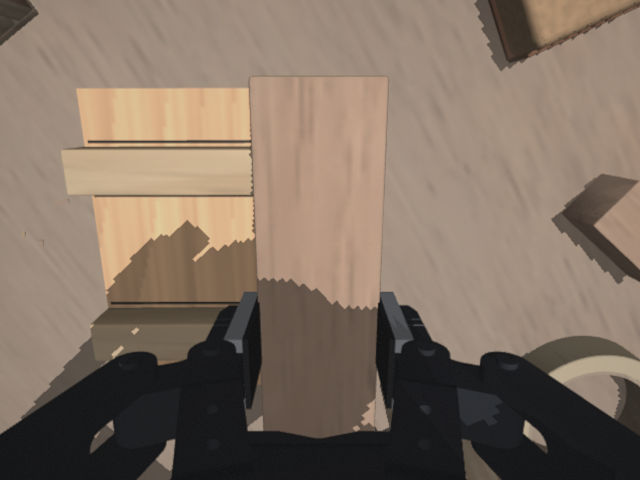

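The held long board's far end is at (250–388, 76.5), and the base's far edge is at row 88, with its corner at (77,88).

```bash
python3 - <<'E'
from h import *
f=imaging.grab_frame("wrist"); d=np.load("pics/w9.npz"); R,t=d["R"],d["t"]; C=R.T
st=manip.state(); X=psi(st); tp=np.array([611.2,147.9,108.2])
e=back(f,R,t,[(250,77),(388,76)],.1091)*1000; print(e,(e.mean(0)-tp)@X,np.linalg.norm(e[0]-e[1]))
b=back(f,R,t,[(77,88),(249,88)],.012)*1000; th=np.radians(-131.39); B=np.array([573.5,180.9])
for p in b: q=p[:2]-B; print("base coords",q@[np.cos(th),np.sin(th)],q@[-np.sin(th),np.cos(th)])
go(610.1,147.3,52,48.6)
E
```

```text
[[650.52006322 220.53125687 109.1       ]
 [679.76823772 195.08108269 109.1       ]] [80.61228401  0.7884652  -0.7540134 ] 38.7706986915808
base coords -84.269469654994 -69.3454832114809
base coords -84.22659309922153 16.317717332242783
turn [ 0.09 -0.1  -0.04] shift [-0.9 -0.1 55.7] row@35: 1.6 turnrows 0.0 pos [610.8 147.9 107.7] t 23.6 w 38.4 F [-0.7 -0.2 -1.1]
```

>>> play_rows(commands=[[-1,0.2,20,0,0,0],[0,0,20,0,0,0],[0,0,8,0,0,0],[0,0,0,0,0,0],[0,0,0,0,0,0]])

```text
time: 23.98
tool_pos: [0.6094, 0.147, 0.0582]
tool_rot: [-0.0, 0.912, 0.411, -0.0]
contact_force: [1.2, -1.1, -0.6]
gripper_width: 0.452
grasp_force: 61.3
```

>>> play_rows(commands=[[0,0,0,0,0,0],[0,0,0,0,0,0],[0,0,4,0,0,0],[0,0,0,0,0,0],[0,0,0,0,0,0]])

```text
time: 24.4
tool_pos: [0.6095, 0.147, 0.0543]
tool_rot: [-0.0, 0.912, 0.411, -0.0]
contact_force: [-0.4, 0.6, -0.9]
gripper_width: 0.45
grasp_force: 61.3
```

>>> play_rows(commands=[[0,0,0,0,0,0],[0,0,0,0,0,0],[0,0,0,0,0,0]])

```text
time: 24.65
tool_pos: [0.6095, 0.147, 0.0543]
tool_rot: [-0.0, 0.912, 0.411, 0.0]
contact_force: [-0.2, 0.3, -1.4]
gripper_width: 0.448
grasp_force: 61.3
```

```bash
python3 - <<'E'
from h import *
go(610.3,147.0,51.3,48.6)
E
```

```text
turn [ 0.   -0.   -0.04] shift [0.5 0.6 3. ] row@35: 0.1 turnrows 0.0 pos [609.5 147.   54.3] t 24.6 w 38.2 F [-0.2  0.3 -1.4]
```

>>> play_rows(commands=[[0.5,0.6,1.5,0,0,0],[0,0,1.2,0,0,0],[0,0,0,0,0,0],[0,0,0,0,0,0],[0,0,0,0,0,0]])

```text
time: 25.07
tool_pos: [0.6102, 0.147, 0.0514]
tool_rot: [-0.0, 0.912, 0.411, -0.0]
contact_force: [0.5, 0.8, -1.0]
gripper_width: 0.454
grasp_force: 61.3
```

>>> play_rows(commands=[[0,0,0,0,0,0],[0,0,0,0,0,0],[0,0,0,0,0,0],[0,0,0,0,0,0]], hand=58)

```text
time: 25.4
tool_pos: [0.6104, 0.147, 0.0517]
tool_rot: [0.0, 0.912, 0.411, 0.0]
contact_force: [0.5, -0.3, 0.1]
gripper_width: 0.678
grasp_force: 0.0
```

>>> play_rows(commands=[[0,0,-20,0,0,0],[0,0,-35,0,0,0],[0,0,-35,0,0,0],[0,0,-35,0,0,-6.6],[0,0,-25,0,0,-6.6]])

```text
time: 25.82
tool_pos: [0.6113, 0.1471, 0.2056]
tool_rot: [0.001, 0.857, 0.516, 0.002]
contact_force: [0.8, 0.3, 0.5]
gripper_width: 0.678
grasp_force: 0.0
```

>>> play_rows(commands=[[0,0,0,0,0,-6.6],[0,0,0,0,0,-6.6],[0,0,0,0,0,-6.6],[-32.4,8.9,0,0,0,0],[-32.4,8.9,0,0,0,0]])

```text
time: 26.23
tool_pos: [0.6183, 0.0808, 0.2018]
tool_rot: [0.0, 0.756, 0.655, 0.0]
contact_force: [0.5, -0.1, 0.4]
gripper_width: 0.675
grasp_force: 0.0
```

>>> play_rows(commands=[[-32.4,8.9,0,0,0,0],[-32.4,8.9,0,0,0,0],[-32.4,8.9,0,0,0,0],[-32.4,8.9,0,0,0,0],[-32.4,8.9,0,0,0,0]])

```text
time: 26.65
tool_pos: [0.6386, -0.0881, 0.2017]
tool_rot: [0.0, 0.757, 0.653, 0.0]
contact_force: [0.0, 1.0, -0.6]
gripper_width: 0.676
grasp_force: 0.0
```

>>> play_rows(commands=[[-32.4,8.9,0,0,0,0],[-32.4,8.9,0,0,0,0],[-32.4,8.9,0,0,0,0],[-32.4,8.9,20,0,0,0],[0,0,20,0,0,0]])

```text
time: 27.07
tool_pos: [0.6561, -0.2265, 0.1635]
tool_rot: [0.003, 0.759, 0.651, 0.0]
contact_force: [-0.1, 0.3, -0.1]
gripper_width: 0.681
grasp_force: 0.0
```

>>> play_rows(commands=[[0,0,20,0,0,0],[0,0,0,0,0,0],[0,0,0,0,0,0],[0,0,0,0,0,0],[0,0,0,0,0,0]])

```text
time: 27.48
tool_pos: [0.6559, -0.22, 0.1439]
tool_rot: [0.002, 0.757, 0.653, 0.001]
contact_force: [0.1, 0.2, 0.5]
gripper_width: 0.684
grasp_force: 0.0
```

```bash
python3 - <<'E'
from h import *
go(655.2,-219.4,140,81.6)
f,R,t,im=snap("w10"); np.savez("pics/w10.npz",R=R,t=t)
print(edgefit(f,R,t,im,20,60,18,[655.2,-219.4,-8.4]))
print(edgefit(f,R,t,im,20,60,18,[655.2,-219.4,-8.4],vis=lambda p:p[:,1]<290))
E
```

```text
turn [0.19 0.05 0.  ] shift [ 0.4 -0.8  3.9] row@35: 0.1 turnrows 0.0 pos [ 655.9 -220.   143.9] t 27.5 w 58.4 F [0.1 0.2 0.5]
(array([ 654.15, -218.76,   -8.44]), [21, 20, 21, 6], [np.float64(0.77), np.float64(0.29), np.float64(0.06), np.float64(1.2)])
(array([ 654.22, -218.95,   -8.38]), [18, 17, 21, 0], [np.float64(0.79), np.float64(0.43), np.float64(-0.0), None])
```

>>> play_rows(commands=[[0.8,-1.7,25,0,0,0],[0,0,35,0,0,0],[0,0,30,0,0,0],[0,0,20,0,0,0],[0,0,10,0,0,0]])

```text
time: 27.95
tool_pos: [0.6519, -0.2179, 0.0188]
tool_rot: [-0.002, 0.757, 0.653, -0.001]
contact_force: [-0.6, 0.3, 0.7]
gripper_width: 0.68
grasp_force: 0.0
```

>>> play_rows(commands=[[0,0,6,0,0,0],[0,0,0,0,0,0],[0,0,0,0,0,0],[0,0,0,0,0,0],[0,0,0,0,0,0]])

```text
time: 28.37
tool_pos: [0.6547, -0.2195, 0.0178]
tool_rot: [0.002, 0.757, 0.653, 0.001]
contact_force: [-0.3, -0.7, 0.2]
gripper_width: 0.676
grasp_force: 0.0
```

```bash
python3 - <<'E'
from h import *
go(654.3,-218.9,17,81.6)
E
```

```text
turn [ 0.2   0.06 -0.04] shift [ 0.6 -0.5  0.8] row@35: 0.0 turnrows 0.0 pos [ 654.7 -219.5   17.8] t 28.4 w 57.7 F [-0.3 -0.7  0.2]
```

>>> play_rows(commands=[[0,0,0,0,0,0],[0,0,0,0,0,0],[0,0,0,0,0,0],[0,0,0,0,0,0],[0,0,0,0,0,0]], hand=28)

```text
time: 28.78
tool_pos: [0.6543, -0.2194, 0.0171]
tool_rot: [0.001, 0.757, 0.653, 0.001]
contact_force: [-0.1, -0.3, 5.3]
gripper_width: 0.453
grasp_force: 62.7
```

>>> play_rows(commands=[[0,0,0,0,0,0],[0,0,0,0,0,0],[0,0,0,0,0,0]])

```text
time: 29.03
tool_pos: [0.6543, -0.2194, 0.0171]
tool_rot: [0.001, 0.757, 0.653, 0.001]
contact_force: [-0.3, -0.4, 6.1]
gripper_width: 0.453
grasp_force: 62.8
```

```bash
python3 - <<'E'
from h import *
go(654.3,-218.9,17,81.6);print(manip.state()["grasp_force"])
E
```

```text
turn [ 0.13  0.04 -0.04] shift [ 0.5 -0.   0.1] row@35: 0.0 turnrows 0.0 pos [ 654.3 -219.4   17.1] t 29.0 w 38.7 F [-0.3 -0.4  6.1]
62.7938711643219
```

>>> play_rows(commands=[[0,0,-20,0,0,0],[0,0,-30,0,0,0],[0,0,-35,0,0,0],[0,0,-35,0,0,0],[0,0,-35,0,0,0]])

```text
time: 29.45
tool_pos: [0.6525, -0.2185, 0.1709]
tool_rot: [-0.001, 0.757, 0.653, -0.0]
contact_force: [0.5, -0.7, -0.7]
gripper_width: 0.446
grasp_force: 62.0
```

>>> play_rows(commands=[[0,0,-25,0,0,6.6],[0,0,0,0,0,6.6],[0,0,0,0,0,6.6],[0,0,0,0,0,6.6],[0,0,0,0,0,6.6]])

```text
time: 29.87
tool_pos: [0.6528, -0.2187, 0.1948]
tool_rot: [-0.0, 0.913, 0.409, -0.0]
contact_force: [-0.5, -0.7, -1.1]
gripper_width: 0.449
grasp_force: 62.1
```

>>> play_rows(commands=[[18.9,-28.9,0,0,0,0],[18.9,-28.9,0,0,0,0],[18.9,-28.9,0,0,0,0],[18.9,-28.9,0,0,0,0],[18.9,-28.9,0,0,0,0]])

```text
time: 30.28
tool_pos: [0.6063, -0.051, 0.1946]
tool_rot: [-0.0, 0.912, 0.411, -0.001]
contact_force: [-0.3, 0.2, -0.5]
gripper_width: 0.452
grasp_force: 62.0
```

>>> play_rows(commands=[[18.9,-28.9,0,0,0,0],[18.9,-28.9,0,0,0,0],[18.9,-28.9,0,0,0,0],[18.9,-28.9,0,0,0,0],[18.9,-28.9,0,0,0,0]])

```text
time: 30.7
tool_pos: [0.5605, 0.1155, 0.1948]
tool_rot: [-0.0, 0.912, 0.411, -0.0]
contact_force: [0.3, -0.1, -1.3]
gripper_width: 0.452
grasp_force: 62.0
```

>>> play_rows(commands=[[18.9,-28.9,0,0,0,0],[18.9,-28.9,0,0,0,0],[18.9,-28.4,0,0,0,0],[0,0,30,0,0,0],[0,0,30,0,0,0]])

```text
time: 31.12
tool_pos: [0.5354, 0.216, 0.1371]
tool_rot: [0.0, 0.911, 0.413, 0.003]
contact_force: [0.7, 0.7, -1.6]
gripper_width: 0.445
grasp_force: 62.1
```

>>> play_rows(commands=[[0,0,30,0,0,0],[0,0,0,0,0,0],[0,0,0,0,0,0],[0,0,0,0,0,0],[0,0,0,0,0,0]])

```text
time: 31.53
tool_pos: [0.5363, 0.2138, 0.1082]
tool_rot: [0.0, 0.912, 0.411, 0.002]
contact_force: [0.7, -0.5, 0.0]
gripper_width: 0.453
grasp_force: 62.0
```

```bash
python3 - <<'E'
from h import *
go(535.3,213.0,51.3,48.6);print(manip.state()["grasp_force"])
f,R,t,im=snap("w11"); np.savez("pics/w11.npz",R=R,t=t)
E
```

```text
turn [ 0.13 -0.2  -0.06] shift [-1.3 -0.2 56.9] row@35: 1.6 turnrows 0.0 pos [536.3 213.8 108.2] t 31.5 w 38.7 F [ 0.7 -0.5  0. ]
62.03476667404175
```

View pics/w11.png

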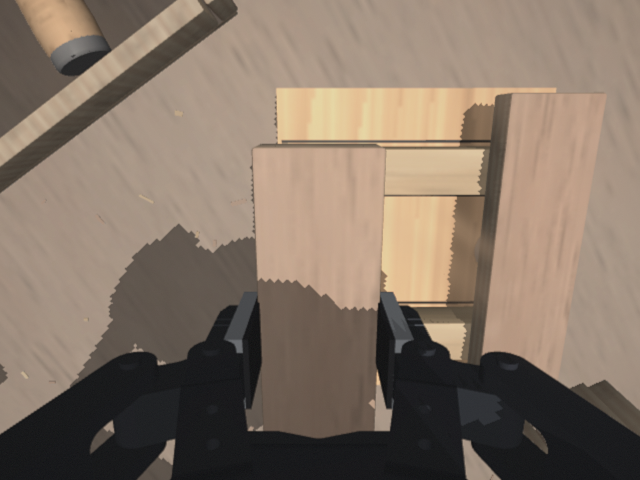

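The held short board's far end is at (254–386, 146.5). The base's far corners are at (276,88) and (557,88), and the placed long board's far top corners are at (509,93) and (606,94).

```bash
python3 - <<'E'
from h import *
f=imaging.grab_frame("wrist"); d=np.load("pics/w11.npz"); R,t=d["R"],d["t"]
st=manip.state(); X=psi(st); tp=np.array([536.3,213.8,108.2])
th=np.radians(-131.39); B=np.array([573.5,180.9])
bc=lambda P:np.c_[(P[:,:2]-B)@[np.cos(th),np.sin(th)],(P[:,:2]-B)@[-np.sin(th),np.cos(th)]].round(1).tolist()
e=back(f,R,t,[(254,147),(386,146)],.1091)*1000; print("held",bc(e),(e.mean(0)-tp)@X,bc(tp[None]))
print("base",bc(back(f,R,t,[(276,88),(557,88)],.012)*1000)); print("long",bc(back(f,R,t,[(509,93),(606,94),(483,357),(566,357)],.052)*1000))
go(535.3,213.0,51.3,48.6)
print(edgefit(f,R,t,cv2.imread("pics/w11.png"),20,80,52,[611,147.8,48.6-90],vis=lambda p:p[:,1]<330))
E
```

```text
held [[-61.3, -67.8], [-61.6, -29.1]] [61.36955152  1.10605646 -0.68260178] [[-0.1, -49.7]]
base [[-84.3, -70.0], [-84.2, 70.1]]
long [[-79.5, 29.4], [-79.1, 69.4], [42.5, 31.3], [42.6, 71.8]]
turn [ 0.13 -0.2  -0.06] shift [-1.2 -0.2 56.8] row@35: 1.6 turnrows 0.0 pos [536.2 213.8 108.1] t 31.6 w 38.5 F [-0.8 -0.1 -1. ]
(array([610.99, 148.12, -41.93]), [15, 15, 21, 0], [np.float64(0.48), np.float64(0.52), np.float64(0.52), None])
```

>>> play_rows(commands=[[-1.5,-0.2,20,0,0,0],[0,0,20,0,0,0],[0,0,8,0,0,0],[0,0,0,0,0,0],[0,0,0,0,0,0]])

```text
time: 32.05
tool_pos: [0.5337, 0.2126, 0.0581]
tool_rot: [0.0, 0.912, 0.411, 0.0]
contact_force: [-0.1, -0.4, 0.0]
gripper_width: 0.449
grasp_force: 62.0
```

>>> play_rows(commands=[[0,0,0,0,0,0],[0,0,0,0,0,0],[0,0,4,0,0,0],[0,0,0,0,0,0],[0,0,0,0,0,0]])

```text
time: 32.47
tool_pos: [0.5334, 0.2126, 0.0535]
tool_rot: [-0.0, 0.912, 0.411, -0.0]
contact_force: [0.3, 0.7, -0.3]
gripper_width: 0.449
grasp_force: 62.0
```

>>> play_rows(commands=[[0,0,0,0,0,0],[0,0,0,0,0,0],[0,0,0,0,0,0]])

```text
time: 32.72
tool_pos: [0.5335, 0.2126, 0.0536]
tool_rot: [0.0, 0.912, 0.411, 0.0]
contact_force: [-0.2, 0.1, -0.6]
gripper_width: 0.452
grasp_force: 62.0
```

```bash
python3 - <<'E'
from h import *
go(535.1,212.8,51.3,48.6)
E
```

```text
turn [ 0.   -0.01 -0.04] shift [1.2 1.1 2.3] row@35: 0.1 turnrows 0.0 pos [533.5 212.6  53.6] t 32.7 w 38.6 F [-0.2  0.1 -0.6]
```

>>> play_rows(commands=[[1.2,1.1,1.2,0,0,0],[0,0,1,0,0,0],[0,0,0,0,0,0],[0,0,0,0,0,0],[0,0,0,0,0,0]])

```text
time: 33.13
tool_pos: [0.535, 0.2127, 0.0512]
tool_rot: [-0.0, 0.912, 0.411, -0.0]
contact_force: [0.2, 0.5, -0.3]
gripper_width: 0.454
grasp_force: 62.1
```

>>> play_rows(commands=[[0,0,0,0,0,0],[0,0,0,0,0,0],[0,0,0,0,0,0],[0,0,0,0,0,0]], hand=58)

```text
time: 33.47
tool_pos: [0.5351, 0.2128, 0.0514]
tool_rot: [0.0, 0.912, 0.411, 0.0]
contact_force: [-0.1, -0.3, -0.3]
gripper_width: 0.681
grasp_force: 0.0
```

>>> play_rows(commands=[[0,0,-20,0,0,0],[0,0,-30,0,0,0],[-14,12,-33,0,0,0],[-14,12,-33,0,0,0],[-14,12,-33,0,0,0]])

```text
time: 33.88
tool_pos: [0.5338, 0.157, 0.2017]
tool_rot: [-0.0, 0.911, 0.412, -0.0]
contact_force: [0.8, 0.2, -0.1]
gripper_width: 0.681
grasp_force: 0.0
```

>>> play_rows(commands=[[-14,12,-33,0,0,0],[0,0,0,0,0,0],[0,0,0,0,0,0],[0,0,0,0,0,0],[0,0,0,0,0,0]])

```text
time: 34.3
tool_pos: [0.533, 0.1393, 0.2313]
tool_rot: [-0.001, 0.911, 0.411, -0.001]
contact_force: [-0.6, -0.1, -0.3]
gripper_width: 0.677
grasp_force: 0.0
```

```bash
python3 - <<'E'
from h import *
go(357.9,-339.7,180,9)
f,R,t,im=snap("w12"); np.savez("pics/w12.npz",R=R,t=t)
print(edgefit(f,R,t,im,20,80,52,[611,147.8,-41.4])); print(edgefit(f,R,t,im,20,60,52,[536,214,-41.4]))
E
```

```text
turn [-0.08  0.17 39.58] shift [-247.9  445.7   51.3] row@35: 14.6 turnrows 5.7 pos [533.  139.3 231.3] t 34.3 w 57.8 F [-0.6 -0.1 -0.3]
(array([603.98, 139.65, -41.35]), [17, 21, 0, 8], [np.float64(0.55), np.float64(0.48), None, np.float64(0.01)])
(array([537.06, 212.74, -41.23]), [21, 21, 21, 21], [np.float64(-0.46), np.float64(-0.29), np.float64(-0.21), np.float64(-1.03)])
```

>>> play_rows(commands=[[0,0,0,0,0,6.6],[0,0,0,0,0,6.6],[0,0,0,0,0,6.6],[0,0,0,0,0,6.6],[0,0,0,0,0,6.6]], hand=65)

```text
time: 34.77
tool_pos: [0.5331, 0.1395, 0.2312]
tool_rot: [-0.0, 0.991, 0.133, -0.002]
contact_force: [0.9, 0.1, -0.2]
gripper_width: 0.762
grasp_force: 0.0
```

>>> play_rows(commands=[[0,0,0,0,0,6.6],[-16.5,29.7,0,0,0,0],[-16.5,29.7,0,0,0,0],[-16.5,29.7,0,0,0,0],[-16.5,29.7,0,0,0,0]])

```text
time: 35.18
tool_pos: [0.486, 0.011, 0.2314]
tool_rot: [-0.0, 0.997, 0.079, -0.002]
contact_force: [1.3, -1.1, 0.2]
gripper_width: 0.758
grasp_force: 0.0
```

>>> play_rows(commands=[[-16.5,29.7,0,0,0,0],[-16.5,29.7,0,0,0,0],[-16.5,29.7,0,0,0,0],[-16.5,29.7,0,0,0,0],[-16.5,29.7,0,0,0,0]])

```text
time: 35.6
tool_pos: [0.4277, -0.1487, 0.2317]
tool_rot: [-0.001, 0.997, 0.079, -0.001]
contact_force: [0.2, 0.9, -0.1]
gripper_width: 0.759
grasp_force: 0.0
```

>>> play_rows(commands=[[-16.5,29.7,0,0,0,0],[-16.5,29.7,0,0,0,0],[-16.5,29.7,0,0,0,0],[-16.5,29.7,0,0,0,0],[-16.5,29.7,10,0,0,0]])

```text
time: 36.02
tool_pos: [0.3704, -0.3092, 0.2237]
tool_rot: [0.001, 0.997, 0.078, 0.0]
contact_force: [0.9, -1.1, 0.9]
gripper_width: 0.758
grasp_force: 0.0
```

>>> play_rows(commands=[[-16.5,29.7,20,0,0,0],[0,0,20,0,0,0],[0,0,0,0,0,0],[0,0,0,0,0,0],[0,0,0,0,0,0]])

```text
time: 36.43
tool_pos: [0.3594, -0.3389, 0.1833]
tool_rot: [-0.0, 0.997, 0.079, -0.0]
contact_force: [-0.4, 0.1, 0.3]
gripper_width: 0.762
grasp_force: 0.0
```

```bash
python3 - <<'E'
from plant import manip
manip.state()
from h import *
go(357.9,-339.7,180,9)
f,R,t,im=snap("w13"); np.savez("pics/w13.npz",R=R,t=t)
a=cv2.imread("pics/w12.png")[0:300,160:510]; b=im[30:430,190:450]
print(a.shape)
a=cv2.resize(a,(400,343),interpolation=2); b=cv2.resize(b,(390,600),interpolation=2)
o=np.zeros((600,800,3),np.uint8); o[:343,:400]=a; o[:,405:795]=b; cv2.imwrite("pics/mix.png",o)
E
```

```text
turn [-0.04  0.01  0.04] shift [-1.6  0.6  3.3] row@35: 0.1 turnrows 0.0 pos [ 359.4 -338.9  183.3] t 36.4 w 65.1 F [-0.4  0.1  0.3]
(300, 350, 3)
```

View pics/mix.png

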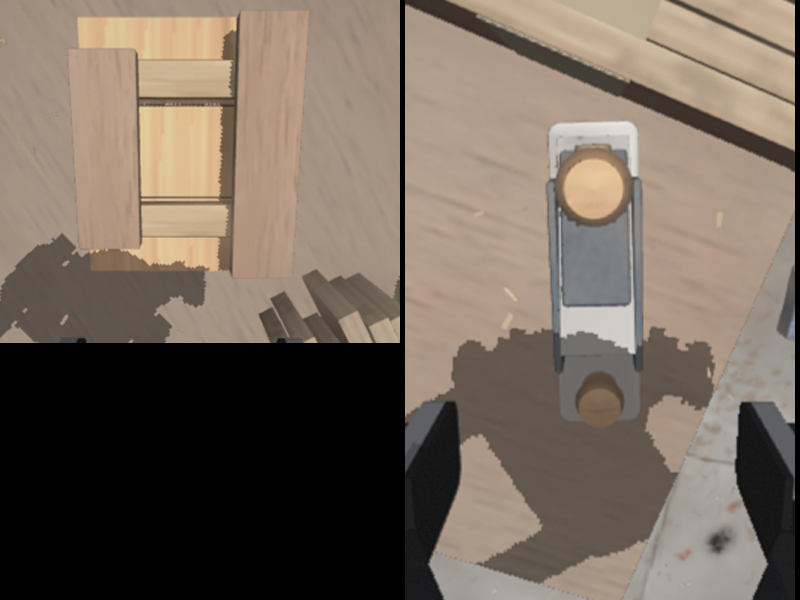

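The left half shows both boards resting on both sticks. The short board's corners are at (69,50), (135,49), (142,246) and (79,249), the long board's at (240,11), (309,11), (293,277) and (233,277), and the base corners at (78,17) and (91,271). In the right half the plane's sole runs from row 122 to row 420, and its cheeks run from about row 178 to 372.

```bash
python3 - <<'E'
from h import *
f=imaging.grab_frame("wrist"); d=np.load("pics/w12.npz"); R,t=d["R"],d["t"]
k=400/350; px=lambda L:(np.array(L)+.5)/k-.5+np.array([160,0])
th=np.radians(-131.39); B=np.array([573.5,180.9])
bc=lambda P:np.c_[(P[:,:2]-B)@[np.cos(th),np.sin(th)],(P[:,:2]-B)@[-np.sin(th),np.cos(th)]].round(1).tolist()
for n,z,L in(("base",12,[(78,17),(91,271)]),("short",52,[(69,50),(135,49),(142,246),(79,249)]),("long",52,[(240,11),(309,11),(293,277),(233,277)])): print(n,bc(back(f,R,t,px(L),z/1e3)*1000))
d=np.load("pics/w13.npz"); R,t=d["R"],d["t"]
px=lambda L:(np.array(L)+.5)/1.5-.5+np.array([190-405/1.5,30])
X=psi(manip.state()); tp=np.array([359.4,-338.9,183.3])
for n,z,L in(("sole",4,[(593,122),(600,420)]),("sole8",8,[(593,122),(600,420)]),("solesides",6,[(549,150),(638,150),(560,400),(640,400)]),("cheeks",28,[(548,178),(642,178),(554,372),(643,372)])):
    P=back(f,R,t,px(L),z/1e3)*1000; print(n,((P-tp)@X)[:,:2].round(1).tolist(),P[:,:2].mean(0))
E
```

```text
base [[-84.3, -69.5], [86.1, -69.7]]
short [[-58.6, -67.9], [-59.1, -29.5], [58.0, -28.0], [60.1, -68.9]]
long [[-79.0, 30.8], [-78.9, 70.0], [78.8, 70.8], [78.9, 31.4]]
sole [[73.8, -2.8], [-76.1, 0.6]] [ 358.30005723 -338.26564107]
sole8 [[73.8, -2.7], [-74.2, 0.6]] [ 359.21075809 -338.13533834]
solesides [[61.3, -23.2], [61.3, 18.1], [-63.9, -20.1], [-63.9, 21.3]] [ 358.19826802 -338.38533443]
cheeks [[50.1, -22.1], [50.1, 18.8], [-40.0, -21.2], [-39.9, 20.9]] [ 364.48454185 -337.41052961]
```

>>> play_rows(commands=[[-0.2,-0.9,25,0,0,-1.2],[0,0,35,0,0,0],[0,0,35,0,0,0],[0,0,25,0,0,0],[0,0,10,0,0,0]])

```text
time: 36.95
tool_pos: [0.3577, -0.3363, 0.0503]
tool_rot: [-0.002, 0.996, 0.089, -0.001]
contact_force: [-0.4, 0.8, -0.1]
gripper_width: 0.763
grasp_force: 0.0
```

>>> play_rows(commands=[[0,0,0,0,0,0],[0,0,0,0,0,0],[0,0,15,0,0,0],[0,0,10,0,0,0],[0,0,5,0,0,0]])

```text
time: 37.37
tool_pos: [0.3592, -0.3394, 0.0242]
tool_rot: [0.001, 0.996, 0.089, 0.001]
contact_force: [-0.1, -0.2, -0.0]
gripper_width: 0.761
grasp_force: 0.0
```

>>> play_rows(commands=[[0,0,0,0,0,0],[0,0,0,0,0,0],[0,0,0,0,0,0],[0,0,0,0,0,0]])

```text
time: 37.7
tool_pos: [0.359, -0.3392, 0.0241]
tool_rot: [0.001, 0.996, 0.089, 0.0]
contact_force: [-0.1, -1.1, -0.2]
gripper_width: 0.76
grasp_force: 0.0
```

```bash
python3 - <<'E'
from h import *
go(359.1,-338,17,10.2)
E
```

```text
turn [ 0.07 -0.04 -0.04] shift [ 0.4 -1.2  7.1] row@35: 0.2 turnrows 0.0 pos [ 359.  -339.2   24.1] t 37.7 w 64.9 F [-0.1 -1.1 -0.2]
```

>>> play_rows(commands=[[0.4,-1,4,0,0,0],[0,0,3,0,0,0],[0,0,0,0,0,0],[0,0,0,0,0,0],[0,0,0,0,0,0]])

```text
time: 38.12
tool_pos: [0.3587, -0.3376, 0.0162]
tool_rot: [-0.0, 0.996, 0.089, -0.0]
contact_force: [-0.0, -0.5, 0.4]
gripper_width: 0.763
grasp_force: 0.0
```

>>> play_rows(commands=[[0,0,0,0,0,0],[0,0,0,0,0,0],[0,0,0,0,0,0],[0,0,0,0,0,0],[0,0,0,0,0,0]], hand=28)

```text
time: 38.53
tool_pos: [0.3591, -0.3382, 0.0167]
tool_rot: [0.001, 0.996, 0.089, 0.0]
contact_force: [0.5, -0.4, 1.0]
gripper_width: 0.48
grasp_force: 63.8
```

>>> play_rows(commands=[[0,0,0,0,0,0],[0,0,0,0,0,0],[0,0,0,0,0,0]])

```text
time: 38.78
tool_pos: [0.3591, -0.3381, 0.0167]
tool_rot: [0.001, 0.996, 0.089, 0.0]
contact_force: [0.2, -2.2, 1.1]
gripper_width: 0.477
grasp_force: 63.9
```

```bash
python3 - <<'E'
from h import *
go(359.1,-338,17,10.2); print(manip.state()["grasp_force"])
E
```

```text
turn [ 0.06 -0.02 -0.04] shift [ 0.1 -0.1 -0.3] row@35: 0.0 turnrows 0.0 pos [ 359.1 -338.1   16.7] t 38.8 w 40.7 F [ 0.2 -2.2  1.1]
63.8736365782097
```

>>> play_rows(commands=[[0,0,-20,0,0,0],[0,0,-35,0,0,0],[0,0,-35,0,0,0],[0,0,-35,0,0,0],[0,0,-35,0,0,6.45]])

```text
time: 39.2
tool_pos: [0.3574, -0.3356, 0.175]
tool_rot: [-0.003, 0.999, 0.032, -0.002]
contact_force: [1.3, -0.8, -6.0]
gripper_width: 0.484
grasp_force: 63.4
```

>>> play_rows(commands=[[0,0,-35,0,0,6.45],[0,0,-18,0,0,6.45],[0,0,0,0,0,6.45],[0,0,0,0,0,6.45],[0,0,0,0,0,6.45]])

```text
time: 39.62
tool_pos: [0.3578, -0.3362, 0.227]
tool_rot: [-0.002, 0.968, -0.249, -0.002]
contact_force: [-0.2, -0.1, -6.8]
gripper_width: 0.478
grasp_force: 63.5
```

>>> play_rows(commands=[[0,0,0,0,0,6.45],[0,0,0,0,0,6.45],[-10.7,-31.2,0,0,0,0],[-10.7,-31.2,0,0,0,0],[-10.7,-31.2,0,0,0,0]])

```text
time: 40.03
tool_pos: [0.3954, -0.2441, 0.2262]
tool_rot: [-0.001, 0.935, -0.355, -0.003]
contact_force: [0.9, -0.2, -5.2]
gripper_width: 0.479
grasp_force: 63.7
```

>>> play_rows(commands=[[-10.7,-31.2,0,0,0,0],[-10.7,-31.2,0,0,0,0],[-10.7,-31.2,0,0,0,0],[-10.7,-31.2,0,0,0,0],[-10.7,-31.2,0,0,0,0]])

```text
time: 40.45
tool_pos: [0.4583, -0.0915, 0.2263]
tool_rot: [-0.0, 0.935, -0.354, -0.003]
contact_force: [1.0, -0.6, -5.8]
gripper_width: 0.476
grasp_force: 63.6
```

>>> play_rows(commands=[[-10.7,-31.2,0,0,0,0],[-10.7,-31.2,0,0,0,0],[-10.7,-31.2,0,0,0,0],[-10.7,-31.2,0,0,0,0],[-10.7,-31.2,0,0,0,0]])

```text
time: 40.87
tool_pos: [0.5213, 0.0604, 0.2261]
tool_rot: [0.001, 0.935, -0.354, -0.003]
contact_force: [0.5, -0.3, -6.2]
gripper_width: 0.478
grasp_force: 63.6
```

>>> play_rows(commands=[[-10.7,-31.2,0,0,0,0],[-10.7,-31.2,0,0,0,0],[-10.7,-31.2,0,0,0,0],[-10.7,-31.2,0,0,0,0],[0,0,0,0,0,0]])

```text
time: 41.28
tool_pos: [0.5726, 0.1852, 0.2258]
tool_rot: [-0.0, 0.936, -0.352, -0.003]
contact_force: [-1.7, -0.9, -5.4]
gripper_width: 0.482
grasp_force: 64.4
```

>>> play_rows(commands=[[0,0,20,0,0,0],[0,0,35,0,0,0],[0,0,35,0,0,0],[0,0,20,0,0,0],[0,0,0,0,0,0]])

```text
time: 41.7
tool_pos: [0.5664, 0.1792, 0.1092]
tool_rot: [0.005, 0.935, -0.354, -0.008]
contact_force: [-2.9, -1.1, -6.0]
gripper_width: 0.476
grasp_force: 64.1
```

>>> play_rows(commands=[[0,0,0,0,0,0],[0,0,0,0,0,0],[0,0,0,0,0,0],[0,0,0,0,0,0]])

```text
time: 42.03
tool_pos: [0.575, 0.1806, 0.122]
tool_rot: [-0.001, 0.935, -0.354, 0.002]
contact_force: [0.2, 0.4, -6.6]
gripper_width: 0.477
grasp_force: 64.4
```

```bash
python3 - <<'E'
from h import *
go(572.8,180,68.7,-41.4); s=manip.state(); print(s["grasp_force"],s["joint_pos"].round(2))
E
```

```text
turn [-0.2  -0.15 -0.04] shift [-1.3  1.9 53.3] row@35: 1.5 turnrows 0.0 pos [575.  180.6 122. ] t 42.0 w 40.7 F [ 0.2  0.4 -6.6]
64.39398104790598 [0.18 0.1  1.77 0.   1.26 2.47]
```

>>> play_rows(commands=[[0,0,10,0,0,0],[0,0,12,0,0,0],[0,0,10,0,0,0],[0,0,6,0,0,0],[0,0,3,0,0,0]])

```text
time: 42.45
tool_pos: [0.5718, 0.18, 0.0755]
tool_rot: [0.001, 0.935, -0.354, -0.002]
contact_force: [-0.1, -0.1, -6.7]
gripper_width: 0.473
grasp_force: 64.4
```

>>> play_rows(commands=[[0,0,0,0,0,0],[0,0,0,0,0,0],[0,0,0,0,0,0],[0,0,0,0,0,0],[0,0,0,0,0,0]])

```text
time: 42.87
tool_pos: [0.5739, 0.1804, 0.079]
tool_rot: [-0.0, 0.935, -0.354, 0.001]
contact_force: [-0.8, -0.2, -5.7]
gripper_width: 0.478
grasp_force: 64.4
```

>>> play_rows(commands=[[0,0,0,0,0,0],[0,0,0,0,0,0],[0,0,0,0,0,0],[0,0,0,0,0,0],[0,0,0,0,0,0]])

```text
time: 43.28
tool_pos: [0.5734, 0.1803, 0.0783]
tool_rot: [-0.0, 0.935, -0.354, -0.0]
contact_force: [0.9, -0.2, -6.0]
gripper_width: 0.477
grasp_force: 64.4
```

```bash
python3 - <<'E'
from h import *
go(572.8,180,68.7,-41.4)
E
```

```text
turn [-0.    0.   -0.04] shift [-0.3  0.7  9.6] row@35: 0.3 turnrows 0.0 pos [573.4 180.3  78.3] t 43.3 w 40.8 F [ 0.9 -0.2 -6. ]
```

>>> play_rows(commands=[[-0.3,0.6,4,0,0,0],[0,0,3,0,0,0],[0,0,1.5,0,0,0],[0,0,0.7,0,0,0],[0,0,0,0,0,0]])

```text
time: 43.7
tool_pos: [0.5727, 0.18, 0.0689]
tool_rot: [0.0, 0.935, -0.354, -0.0]
contact_force: [0.6, -1.2, -6.6]
gripper_width: 0.478
grasp_force: 64.5
```

>>> play_rows(commands=[[0,0,0,0,0,0],[0,0,0,0,0,0],[0,0,0,0,0,0],[0,0,0,0,0,0],[0,0,0,0,0,0]])

```text
time: 44.12
tool_pos: [0.5728, 0.1801, 0.0691]
tool_rot: [-0.0, 0.935, -0.354, 0.0]
contact_force: [-0.5, 0.6, -5.6]
gripper_width: 0.478
grasp_force: 64.5
```

```bash
python3 - <<'E'
from h import *
go(572.8,180,68.7,-41.4)
E
```

```text
turn [-0.   -0.   -0.04] shift [0.  0.1 0.4] row@35: 0.0 turnrows 0.0 pos [572.8 180.1  69.1] t 44.1 w 40.9 F [-0.5  0.6 -5.6]
```

>>> play_rows(commands=[[0,0,0.5,0,0,0],[0,0,0,0,0,0],[0,0,0.3,0,0,0],[0,0,0,0,0,0],[0,0,0,0,0,0]])

```text
time: 44.53
tool_pos: [0.573, 0.1801, 0.0687]
tool_rot: [-0.0, 0.935, -0.354, 0.0]
contact_force: [-1.9, 0.5, -2.6]
gripper_width: 0.478
grasp_force: 64.8
```

>>> play_rows(commands=[[0,0,0.3,0,0,0],[0,0,0,0,0,0],[0,0,0,0,0,0],[0,0,0,0,0,0]])

```text
time: 44.87
tool_pos: [0.573, 0.1801, 0.0687]
tool_rot: [-0.0, 0.935, -0.354, 0.0]
contact_force: [-5.1, -0.7, 3.7]
gripper_width: 0.485
grasp_force: 65.4
```

Contact made. Release, rise straight up and back off for a check.

>>> play_rows(commands=[[0,0,0,0,0,0],[0,0,0,0,0,0],[0,0,0,0,0,0],[0,0,0,0,0,0],[0,0,0,0,0,0]], hand=65)

```text
time: 45.28
tool_pos: [0.5732, 0.1801, 0.0682]
tool_rot: [-0.0, 0.935, -0.354, 0.0]
contact_force: [-0.2, 0.2, 0.2]
gripper_width: 0.76
grasp_force: 0.0
```

>>> play_rows(commands=[[0,0,-10,0,0,0],[0,0,-20,0,0,0],[0,0,-30,0,0,0],[-15,0,-30,0,0,0],[-15,0,-30,0,0,0]])

```text
time: 45.7
tool_pos: [0.5504, 0.1997, 0.19]
tool_rot: [-0.0, 0.935, -0.354, 0.0]
contact_force: [-0.2, 0.1, 0.1]
gripper_width: 0.762
grasp_force: 0.0
```

>>> play_rows(commands=[[-20,0,-30,0,0,0],[-20,0,-20,0,0,0],[0,0,0,0,0,0],[0,0,0,0,0,0],[0,0,0,0,0,0]])

```text
time: 46.12
tool_pos: [0.5202, 0.2261, 0.2375]
tool_rot: [0.0, 0.935, -0.354, -0.0]
contact_force: [-0.2, -0.2, -1.1]
gripper_width: 0.761
grasp_force: 0.0
```

```bash
python3 - <<'E'
from h import *
go(573,180,230,-41.4)
f,R,t,im=snap("w14"); np.savez("pics/w14.npz",R=R,t=t)
B=[573.5,180.9]
vis=lambda p:p[:,1]<300
for n,a,b,z,x0 in(("long",20,80,52,[611,147.8,-41.4]),("short",20,60,52,[536,214,-41.4]),("cheeks",45,21,80,[573,180,-41.4])):
    p,c,s=edgefit(f,R,t,im,a,b,z,x0,band=6,vis=vis); d=p[:2]-B; th=np.radians(-131.39)
    print(n,p,c,s,"base xy",(d@[np.cos(th),np.sin(th)]).round(1),(d@[-np.sin(th),np.cos(th)]).round(1))
ft=imaging.grab_frame("top"); R,t=cam(ft); i=ft["image"][:,:,::-1].copy(); cv2.imwrite("pics/top1.png",i)
# bystanders unchanged?
a=cv2.imread("pics/top0.png").astype(int)
for n,(u,v,r) in {"tape":(322,199,24),"block":(282,162,16),"strip":(370,157,46)}.items():
    D=np.abs(i.astype(int)-a)[v-min(r,24):v+min(r,24),u-r:u+r].sum(2); print(n,np.median(D),np.percentile(D,95))
E
```

```text
turn [ 0.04 -0.   -0.03] shift [70.1 -0.4  7.5] row@35: 2.0 turnrows 0.0 pos [520.2 226.1 237.5] t 46.1 w 65.0 F [-0.2 -0.2 -1.1]
long [611.27 147.09 -41.33] [0, 15, 17, 13] [None, np.float64(-0.04), np.float64(0.57), np.float64(1.43)] base xy 0.4 50.7
short [536.95 212.7  -41.36] [20, 15, 21, 19] [np.float64(-0.19), np.float64(-0.18), np.float64(0.24), np.float64(0.25)] base xy 0.3 -48.4
cheeks [570.53 182.93 -40.99] [20, 14, 21, 21] [np.float64(0.99), np.float64(0.63), np.float64(-0.02), np.float64(-0.22)] base xy 0.4 -3.6
tape 45.0 57.0
block 42.0 53.0
strip 45.0 56.0
```

```bash
python3 - <<'E'
from h import *
f=imaging.grab_frame("wrist"); d=np.load("pics/w14.npz"); R,t=d["R"],d["t"]; im=cv2.imread("pics/w14.png")
th=np.radians(-131.39); ex=np.array([np.cos(th),np.sin(th)]); ey=np.array([-ex[1],ex[0]]); B=np.array([573.5,180.9])
for n,a,b,z,o,bd in(("cheeks",45,21,80,5,5),("sole",75,20.5,57,0,5),("sole",75,20.5,57,0,9)):
    p,c,s=edgefit(f,R,t,im,a,b,z,[*(B+ey*o),-41.4],band=bd,vis=lambda p:p[:,1]<330); q=p[:2]-B
    print(n,bd,p,c,s,"base xy",(q@ex).round(1),(q@ey).round(1))
# colour profile along plane axis (base y) at height of sole edge
for xo in (-14,14):
    ys=np.arange(-90,91,2); P=proj(f,R,t,np.c_[B+xo*ex+ys[:,None]*ey,np.full(len(ys),57)]/1e3)
    v=cv2.remap(im,P[:,:1].astype(np.float32),P[:,1:].astype(np.float32),1)[:,0]
    print([(int(y),int(c[0]),int(c[2])) for y,c,p in zip(ys,v,P) if abs(y)>=62], P[[0,-1]].round())
E
```

```text
cheeks 5 [574.83 181.88 -46.19] [9, 15, 18, 21] [np.float64(1.01), np.float64(0.5), np.float64(0.17), np.float64(0.24)] base xy -1.6 0.3
sole 5 [573.95 180.28 -43.02] [0, 21, 21, 21] [None, np.float64(-0.27), np.float64(-0.7), np.float64(-0.77)] base xy 0.2 0.7
sole 9 [574.7  180.62 -44.43] [0, 20, 19, 20] [None, np.float64(-0.32), np.float64(-0.0), np.float64(0.08)] base xy -0.6 1.1
[(-90, 76, 94), (-88, 78, 96), (-86, 80, 99), (-84, 128, 159), (-82, 134, 167), (-80, 133, 165), (-78, 131, 163), (-76, 135, 166), (-74, 170, 177), (-72, 172, 179), (-70, 172, 179), (-68, 172, 178), (-66, 172, 180), (-64, 172, 181), (-62, 173, 181), (62, 86, 134), (64, 79, 123), (66, 131, 150), (68, 169, 176), (70, 183, 191), (72, 179, 187), (74, 0, 0), (76, 0, 0), (78, 0, 0), (80, 0, 0), (82, 0, 0), (84, 0, 0), (86, 0, 0), (88, 0, 0), (90, 0, 0)] [[299. 241.]
 [295. -30.]]
[(-90, 76, 94), (-88, 79, 97), (-86, 77, 95), (-84, 81, 99), (-82, 133, 166), (-80, 133, 166), (-78, 133, 168), (-76, 133, 163), (-74, 166, 173), (-72, 169, 176), (-70, 168, 176), (-68, 167, 175), (-66, 159, 168), (-64, 102, 109), (-62, 103, 111), (62, 74, 114), (64, 68, 105), (66, 128, 142), (68, 169, 175), (70, 180, 186), (72, 181, 188), (74, 0, 0), (76, 0, 0), (78, 0, 0), (80, 0, 0), (82, 0, 0), (84, 0, 0), (86, 0, 0), (88, 0, 0), (90, 0, 0)] [[336. 241.]
 [339. -30.]]
```

The sole's end sits at base y ≈ -75 on both sides, so the plane is centred and square. The tape, block and strip don't appear to have moved.

```bash
python3 -c "
from plant import manip
print(manip.job_done())"
```

```text
the job is handed in; nothing more can be done
None
```

The job is handed in at about 46 s of the 144 s: both sticks lie between their lines, the long and short boards rest on them about 1 mm off square to the base edges, and the plane stands centred across both; my image checks showed no sign that the tape, block or strip had moved, and I don't have the judge's verdict.

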